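# Move a sample tube from the rack into the tube rotator by way of the 45-degree block

### The job

Load the blue-capped tube into the empty pair of clips on the tube rotator. Lift it out of the rack by its capped end, park it on the 45-degree block with its foot down against the stop and let go, then take it again from the side, round its body, and press it home with its body centred in both clips, lying level. Leave the other three tubes where they are.

Things in the scene. Friction and masses are not known exactly. Their poses are not given: they have to be found in the camera images.
- tube_body (a point): The tube to load: off-white, flat-footed, body 30 mm in diameter and 102 mm long, then a blue screw cap 35 mm in diameter and 15 mm long. About 60 g. This point is on its axis, half-way along the body, 51 mm from the foot; the middle of the cap is 58.5 mm from it. z runs along the axis from foot to cap. It starts upright in one place of the rack.
- tube_cap (a point): The middle of the blue cap, on the axis, 109.5 mm from the foot. Same axes as tube_body.
- rack: Fixed orange rack, 140 x 140 mm, 60 mm high; origin at the centre of its underside, z up. Four places at x, y = +-32.5 mm, holes 33 mm in diameter. A standing tube's foot is 8 mm above the bench, its cap 110 to 125 mm above it. A foot 65 mm above the bench is clear of its hole; one 130 mm up also passes over the other tubes' caps.
- rest_seat (a point): On the 45-degree block: where the centre of a parked tube's foot rests on the stop plate, 40 mm above the bench. z points up the slope, along a parked tube from foot to cap, up and towards the robot's side; x points square off the slope, up and away from the robot; y is level, across the block.
- rest: The 45-degree block, fixed: slate-blue wedge 60 mm wide on a dark plate 110 x 80 mm, high end towards its -x. On the slope two off-white V saddles, 0 to 24 and 66 to 84 mm up from the stop, 28 mm wide, tops 7 mm below the tube's axis. The wedge is 26 mm below that axis. Stop plate 44 mm wide, its top 4 mm above the axis. A tube may slide to the stop or stay where put. Origin: centre of the underside.
- clip_seat (a point): The empty pair of clips: the place of tube_body when the tube is fully home, midway between the two clips, 127 mm above the bench. x is level, along a clipped tube; z up; y level, away from the motor. The tube may lie either way round. A tube laid on the lips rests 13 to 17 mm above this; when home, the top of its body is 15 mm above this.
- rotator: Cream tube rotator, fixed, base 150 x 345 mm; origin on the bench under the paddle's centre. Level grey paddle 112 x 176 mm, top 97 mm above the bench, does not turn. Empty clips at y = +40 mm, full ones at y = -40 mm, tubes along x. Motor housing from y = -106 to -210 mm, 118 mm high; bearing post at y = 110 to 122 mm, 102 mm high.
- clip_lips (a point): Midway between the lips of the empty clip at -x of clip_seat (34 mm from it, 8.5 mm above it); its twin is 68 mm on. Each clip: black pad with two sprung steel jaws, 14 mm wide along x, 40 mm across their backs, tops 11 mm above the seat, in-turned lips 26 mm apart. A tube lying on the lips snaps home when pressed straight down on the middle of its body with about 8 to 12 N (closed fingertips do). Axes as clip_seat.
- tube_yellow_body (a point): Bystander: like the tube, with a yellow cap, standing in the rack. Same point and axes.
- tube_green_body (a point): Bystander: like the tube, with a green cap, standing in the rack. Same point and axes.
- tube_white_body (a point): Bystander: like the tube, with a white cap, already home in the other pair of clips, cap towards +x of the rotator. Same point and axes.

How it is judged:
By the outcome, as a careful person would: the job done as asked, in the order asked, and still so for the second after the job is handed in, with the robot touching nothing.
It also fails if it takes over 64 s, if anything falls off the work surface, if the arm or the gripper's body presses on something with over 40 N, if the wrist force passes 120 N, or if a joint passes its speed limit or range.

### The arm

A 7-joint arm with a two-finger parallel gripper is mounted at the origin on the work surface. World frame = base frame: x ahead of the robot, y to its left, z up, the work surface at z = 0. Lengths are in m, angles in rad, forces in N, time in s.
With the tool pointing down it reaches from about 0.425 to 0.875 m from the base axis. Payload 4.7 kg.
Tool frame: the origin (TCP) lies midway between the tips of the shut fingers; the grasp point (between the pads) lies 19 mm behind it; z points along the fingers, y is the direction in which the jaws open and shut (so a half turn about z gives the same grasp; the last joint's range is limited). The gripper opens to 87 mm and grips with 3 to 60 N. Pads are 19 mm wide; open, the fingers measure 117 mm over their backs; the gripper's body (75 mm by 190 mm) begins 51 mm behind the grasp point.
Start: joints at [-1.156, 0.321, -0.07, 1.45, 0.023, 1.371, -0.057], TCP at [0.254, 0.598, 0.223] pointing down, gripper open.
Joint ranges: [-2.86, 2.86], [-0.3, 2.09], [-1.38, 1.24], [0.06, 2.45], [-1.56, 4.7], [0.09, 2.05], [-2.69, 2.69]. Speed limits (rad/s): [2.57, 2.57, 3.14, 3.14, 3.14, 3.14, 3.14].

### API

Orientations are given as a rotation vector (axis times angle).
In Python, from bench import monitor, eyes, order gives the robot as it stands. The module is installed in compiled form; this text tells all that it offers.
- The arm moves only by the shell command python3 -m pendant 'ROWS' [FORCE]. ROWS is JSON, a list of rows, each a list of 3 entries, a list of its own where there are three numbers: the turn, a rotation vector about the tool's x, y, z in degrees, then the shift along the tool's x, y, z in m, then the gripper command: -1 is fully open, 1 is shut, values between are in proportion. In form: [[[rx, ry, rz], [tx, ty, tz], hand], ...]. A call has 1 to 8 rows; each row shifts and turns the commanded pose from where the row before left it, along the tool's axes as they then stand; what a row does not reach is not made up. A row lasts 1/8 s, in which the tool goes at most 62.5 mm and 10.7 degrees, less where a joint would pass 70% of its speed; a pose out of reach is approached as far as the arm can. A call is refused whole if a number of a shift passes 0.0625 or a number of a turn 10.7, either way. A call with a gripper value outside its range is refused whole. The fingers move at their own pace and stop on an object; FORCE is the grip in N (left out, the last holds). Time passes only in rows, so rows that do not move let the fingers close. It gives the time, the measured TCP pose, the force and the opening at its end, in the units of the state.
- monitor.get_state(): the state, without advancing time (a new reading comes with each control period).
- eyes.get_image(name): name is "scene" or "top" or "wrist"; returns a dict with "color" (400x640x3 uint8, red, green, blue), "range_z" (400x640 float32, m along the optical axis (not along the pixel's ray), 0 where there is no reading), "fx", "fy", "cx", "cy" (pixels), "world_to_cam" (4x4, takes a point from world to camera coordinates). Camera axes: x right, y up, looking along -z (the intrinsics and any distortion apply to the point x, -y, -z); pixel columns grow to the right and rows downward; lengths in m; the calibration is good to about 2 mm. The wrist camera is an equidistant fisheye: a pixel r from the principal point sees the ray r / f radians off the axis. A picture is of the moment at which its call begins.
- order.close_job(): hands the job in, once; it reports no verdict.
The state is a dict: "time": time; "joint_positions": joint angles; "qd": joint speeds; "joint_torque": joint torques, N m; "position": TCP position; "tool_rot": TCP orientation; "ft_force": force on the tool from outside, world axes, zero at the start; "torque": the same for the moment, N m; "grip_width": opening from 0.0 (shut) to 1.0 (fully open).
Only numpy, scipy, OpenCV 4.12 (cv2) and the standard library are available. Lean on these libraries where they do the work, as an engineer would, in place of code of your own. Each camera call takes 0.05 s, during which the arm holds its last target.

## Working session

There is one attempt and no reset: what is moved stays moved. The work goes in short steps, Python scripts to look and compute and a shell command to move; the robot and the scene stay as the last step left them, time stands still between calls to the robot, and variables do not carry over. Pictures are saved under pics/ and viewed, and the job is handed in when it is done.

```bash
mkdir -p pics; ls; python3 - <<'E'
from bench import monitor, eyes
import cv2,numpy as np
s=monitor.get_state()
for k,v in s.items(): print(k,np.round(v,4))
for n in ["scene","top","wrist"]:
    im=eyes.get_image(n)
    cv2.imwrite(f"pics/{n}0.png",im["color"][:,:,::-1])
    np.savez(f"pics/{n}0.npz",**{k:v for k,v in im.items()})
    print(n,im["fx"],im["fy"],im["cx"],im["cy"]);print(np.round(im["world_to_cam"],4)); print([k for k in im])
E
```

```text
pics
time 0.0
joint_positions [-1.1559  0.3218 -0.07    1.4517  0.0226  1.3708 -0.0569]
qd [ 0.0012  0.002  -0.0009  0.001  -0.0017 -0.0012  0.0005]
joint_torque [ 1.00000e-04 -4.91275e+01 -4.03700e-01 -3.12516e+01 -6.39000e-02
  4.41000e-02  2.00000e-04]
position [0.2535 0.598  0.2215]
tool_rot [-6.2540e-01 -3.0785e+00  2.9000e-03]
ft_force [ 0.0075 -0.0156  0.5588]
torque [-0.0505 -0.0148  0.0211]
grip_width 0.9996
scene 450.9224247640551 450.9224247640551 310.7837912440501 205.30522105871157
[[-0.4168  0.9089  0.0104  0.2264]
 [-0.7532 -0.3518  0.5558  0.3451]
 [ 0.5089  0.2238  0.8312 -1.6155]
 [ 0.      0.      0.      1.    ]]
['color', 'range_z', 'fx', 'fy', 'cx', 'cy', 'world_to_cam']
top 390.6193508350054 390.6193508350054 319.46767222620264 199.08417397452908
[[-0.029  -0.9996  0.006   0.0214]
 [ 0.9974 -0.0285  0.0665 -0.5512]
 [-0.0663  0.0079  0.9978 -0.9636]
 [ 0.      0.      0.      1.    ]]
['color', 'range_z', 'fx', 'fy', 'cx', 'cy', 'world_to_cam']
wrist 309.70691628693146 309.70691628693146 322.89359153776854 201.2581043234194
[[ 0.391   0.9204 -0.0016 -0.6479]
 [-0.8901  0.3777 -0.2551  0.0305]
 [-0.2342  0.1011  0.9669 -0.3895]
 [ 0.      0.      0.      1.    ]]
['color', 'range_z', 'fx', 'fy', 'cx', 'cy', 'world_to_cam']
```

View pics/scene0.png

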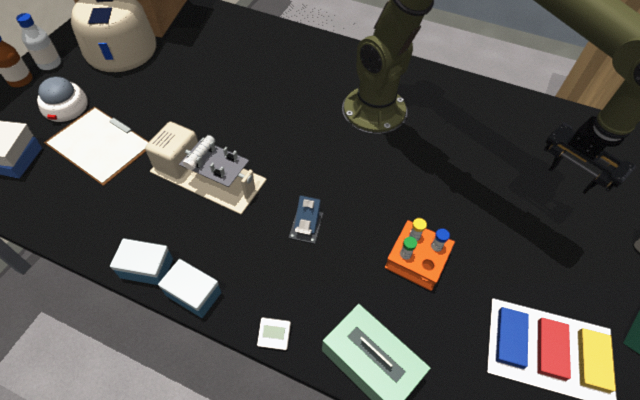

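View pics/top0.png

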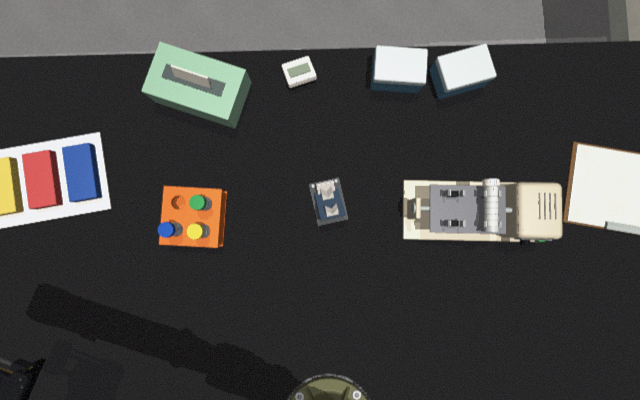

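View pics/wrist0.png

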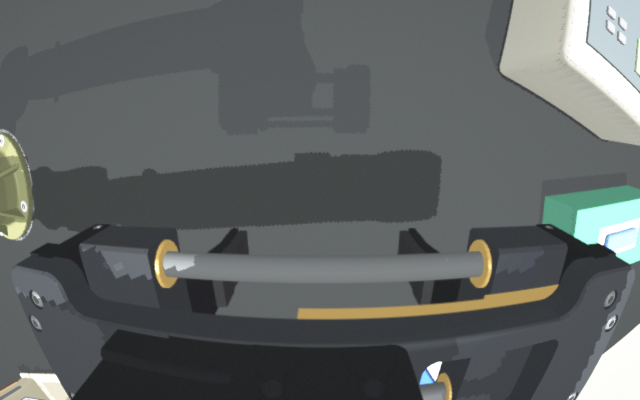

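The top view shows the orange rack (about 192,217) with blue cap at (166,230), yellow (195,231) and green (197,202). The 45° block is at (328,202) and the rotator at (480,210), with its empty clips at about (452,195)/(452,222) and the white tube at (491,206). Next I'll measure them.

```bash
cat > h.py <<'E'
import numpy as np,cv2
from scipy.spatial.transform import Rotation as R
def load(n): return dict(np.load(n,allow_pickle=True))
def ray(im,u,v):
    T=im["world_to_cam"];Rm=T[:3,:3];t=T[:3,3]
    d=np.array([(u-im["cx"])/im["fx"],-(v-im["cy"])/im["fy"],-1.])
    return -Rm.T@t, Rm.T@d
def onz(im,u,v,z):
    o,d=ray(im,u,v); return o+d*(z-o[2])/d[2]
def proj(im,p):
    T=im["world_to_cam"];c=T[:3,:3]@np.asarray(p)+T[:3,3]
    return np.array([im["cx"]+im["fx"]*c[0]/-c[2],im["cy"]-im["fy"]*c[1]/-c[2]])
def tri(a,pa,b,pb):
    oa,da=ray(a,*pa);ob,db=ray(b,*pb)
    A=np.stack([da,-db],1);s=np.linalg.lstsq(A,ob-oa,rcond=None)[0]
    p,q=oa+da*s[0],ob+db*s[1];return (p+q)/2,np.linalg.norm(p-q)
def cloud(im):
    v,u=np.mgrid[0:400,0:640];z=im["range_z"]
    c=np.stack([(u-im["cx"])/im["fx"]*z,-(v-im["cy"])/im["fy"]*z,-z],-1)
    T=im["world_to_cam"]; P=(c-T[:3,3])@T[:3,:3]; P[z==0]=np.nan; return P
def crop(im,x0,y0,x1,y1,k,name):
    cv2.imwrite(name,cv2.resize(im["color"][y0:y1,x0:x1,::-1],None,fx=k,fy=k,interpolation=cv2.INTER_CUBIC))
E
python3 - <<'E'
from h import *
t=load("pics/top0.npz");s=load("pics/scene0.npz")
crop(t,150,175,230,255,7,"pics/t_rack.png");crop(t,295,170,361,236,8,"pics/t_rest.png");crop(t,395,170,575,250,4.4,"pics/t_rot.png")
crop(s,140,115,275,215,5.5,"pics/s_rot.png");crop(s,280,185,335,250,8,"pics/s_rest.png");crop(s,380,210,460,290,7,"pics/s_rack.png")
for n,im in (("top",t),("scene",s)):
    P=cloud(im);hsv=cv2.cvtColor(im["color"],cv2.COLOR_RGB2HSV)
    bl=P[...,0]; print(n,"bench z",np.nanmedian(P[280:330,330:380,2]) )
    box=(slice(170,260),slice(150,230)) if n=="top" else (slice(210,290),slice(380,460))
    for c,(a,b) in dict(blue=(105,130),yellow=(22,34),green=(50,90)).items():
        m=np.zeros(hsv.shape[:2],np.uint8);m[box]=cv2.inRange(hsv,(a,120,60),(b,255,255))[box]
        k,l,st,ce=cv2.connectedComponentsWithStats(m);i=1+np.argmax(st[1:,4])
        q=P[l==i]; zz=np.nanpercentile(q[:,2],80); top=q[q[:,2]>0.118]
        print(n,c,ce[i].round(1),st[i],"z80",zz.round(4),"topmed",np.nanmedian(top,0).round(4),len(top),"ray@.125",onz(im,*ce[i],.125).round(4))
E
```

```text
top bench z -0.0003547519385092806
top blue [165.5 229.3] [157 223  18  14 210] z80 0.1257 topmed [0.4873 0.3502 0.1244] 194 ray@.125 [0.487  0.3504 0.125 ]
top yellow [194.6 231. ] [187 224  16  16 205] z80 0.1256 topmed [0.4812 0.2868 0.1246] 195 ray@.125 [0.4813 0.2859 0.125 ]
top green [197.4 202. ] [190 195  16  15 175] z80 0.1257 topmed [0.5458 0.2799 0.1245] 172 ray@.125 [0.5458 0.2794 0.125 ]
scene bench z 0.001024401124853046
scene blue [442.1 234.5] [436 228  14  14 163] z80 0.1259 topmed [0.4879 0.3526 0.1243] 137 ray@.125 [0.4874 0.3527 0.125 ]
scene yellow [419.3 223.4] [413 217  14  14 148] z80 0.1264 topmed [0.4822 0.2884 0.1246] 124 ray@.125 [0.4798 0.2882 0.125 ]
scene green [409.8 242.9] [404 237  13  13 138] z80 0.1261 topmed [0.5471 0.2831 0.1244] 129 ray@.125 [0.5477 0.2832 0.125 ]
```

View pics/t_rack.png

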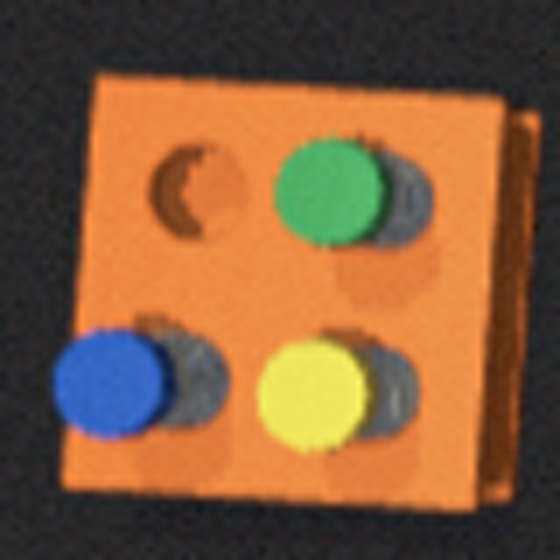

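View pics/t_rest.png

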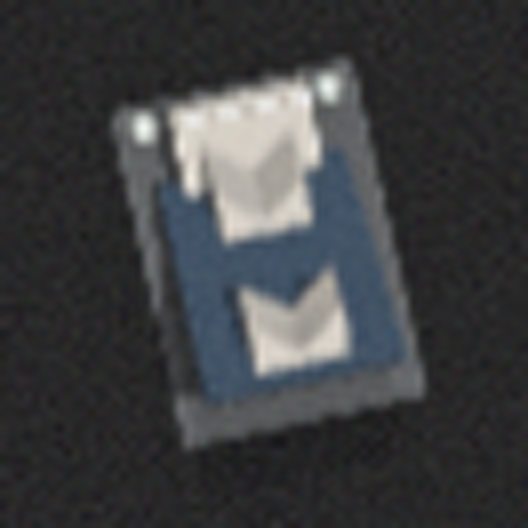

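View pics/t_rot.png

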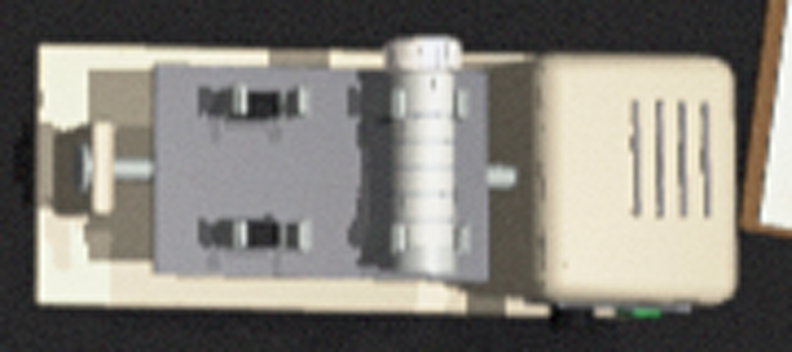

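View pics/s_rot.png

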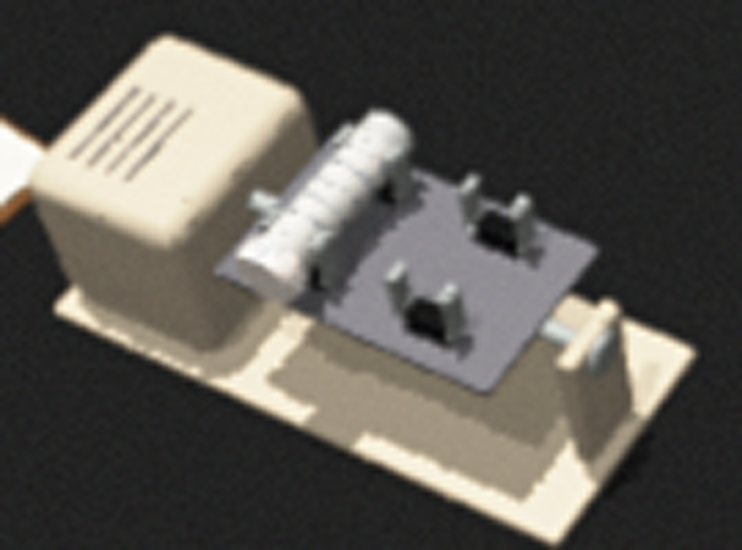

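View pics/s_rest.png

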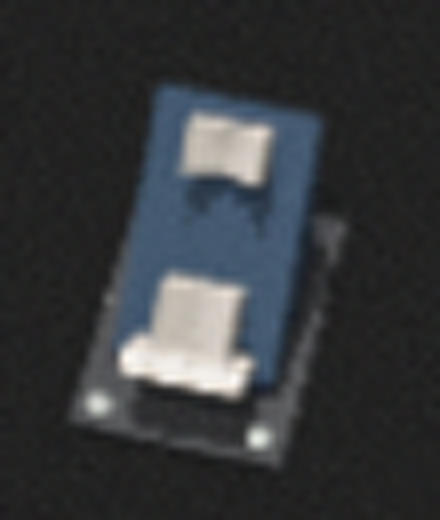

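```bash
python3 - <<'E'
from h import *
t=load("pics/top0.npz");s=load("pics/scene0.npz")
for n,im in (("top",t),("scene",s)):
    P=cloud(im);hsv=cv2.cvtColor(im["color"],cv2.COLOR_RGB2HSV)
    # rotator
    box=np.zeros((400,640),bool)
    if n=="top": box[175:245,400:570]=1
    else: box[115:215,140:275]=1
    m=box&(abs(P[...,2]-.097)<.004)&(hsv[...,1]<70)
    k,l,st,ce=cv2.connectedComponentsWithStats(m.astype(np.uint8),connectivity=4);i=1+np.argmax(st[1:,4])
    q=P[l==i][:,:2];r=cv2.minAreaRect((q*1000).astype(np.float32));print(n,"paddle",len(q),r)
    m=box&(P[...,2]>.13)&(P[...,2]<.145)&(P[...,1]>-.32);q=P[m];print("jaw pts",len(q)); print(q[np.argsort(q[:,0])].round(3).tolist()[::3])
    m=box&(P[...,2]>.134)&(P[...,2]<.15)&(P[...,1]<-.34)&(hsv[...,1]<50)&(P[...,1]>-.39);q=P[m];
    if len(q)>10:
        c=q[:,:2].mean(0);u=np.linalg.svd(q[:,:2]-c)[2][0];print("white tube c",c,np.degrees(np.arctan2(u[1],u[0])), "range", ((q[:,:2]-c)@u).min(),((q[:,:2]-c)@u).max())
    # rest
    box[:]=0
    if n=="top": box[170:236,295:361]=1
    else: box[185:250,280:335]=1
    m=box&(hsv[...,0]>95)&(hsv[...,0]<125)&(hsv[...,1]>90)&(P[...,2]>.012)
    m=cv2.erode(m.astype(np.uint8),np.ones((3,3)))>0
    q=P[m];c=np.median(q,0)
    for _ in range(4):
        u,sv,vt=np.linalg.svd(q-q.mean(0),full_matrices=False);nn=vt[2]*np.sign(vt[2][2]);d=(q-q.mean(0))@nn;c=q.mean(0);q=q[abs(d)<max(.003,1.5*d.std())]
    print(n,"wedge n",nn.round(3),"yaw",np.degrees(np.arctan2(nn[1],nn[0])),"tilt",np.degrees(np.arccos(nn[2])),"c",c.round(4),len(q))
    m=box&(hsv[...,2]>140)&(hsv[...,1]<60);q=P[m];print("saddle/stop mean",np.nanmean(q,0).round(4),len(q))
E
```

```text
top paddle 2698 ((513.0625610351562, -343.7467956542969), (198.13204956054688, 111.95384216308594), 87.07472229003906)
jaw pts 69
[[0.475, -0.311, 0.135], [0.476, -0.278, 0.134], [0.477, -0.31, 0.137], [0.478, -0.277, 0.138], [0.48, -0.311, 0.134], [0.481, -0.278, 0.136], [0.482, -0.311, 0.136], [0.483, -0.277, 0.137], [0.484, -0.308, 0.138], [0.485, -0.276, 0.134], [0.486, -0.308, 0.138], [0.487, -0.277, 0.133], [0.542, -0.313, 0.133], [0.544, -0.282, 0.139], [0.546, -0.315, 0.136], [0.547, -0.281, 0.137], [0.548, -0.315, 0.134], [0.549, -0.279, 0.137], [0.551, -0.315, 0.134], [0.551, -0.279, 0.137], [0.553, -0.314, 0.137], [0.554, -0.28, 0.134], [0.556, -0.283, 0.139]]
white tube c [ 0.51899706 -0.37280243] 177.60229068623258 range -0.05878681317917673 0.056719937090264565
  return _methods._mean(a, axis=axis, dtype=dtype,
  ret = um.true_divide(
<stdin>:24: RuntimeWarning: Mean of empty slice.
Traceback (most recent call last):
IndexError: index 2 is out of bounds for axis 0 with size 0
```

```bash
python3 - <<'E' 2>/dev/null
from h import *
t=load("pics/top0.npz");s=load("pics/scene0.npz")
for n,im in (("top",t),("scene",s)):
    P=cloud(im);hsv=cv2.cvtColor(im["color"],cv2.COLOR_RGB2HSV)
    box=np.zeros((400,640),bool)
    if n=="top": box[175:232,302:352]=1
    else: box[190:245,285:328]=1
    sat=hsv[...,1]
    m=box&(hsv[...,0]>95)&(hsv[...,0]<125)&(sat>75)&(P[...,2]>.02)
    print(m.sum())
    m=cv2.morphologyEx(m.astype(np.uint8),cv2.MORPH_OPEN,np.ones((2,2)))>0
    q=P[m]
    for _ in range(6):
        u,sv,vt=np.linalg.svd(q-q.mean(0),full_matrices=False);nn=vt[2]*np.sign(vt[2][2]);d=(q-q.mean(0))@nn;c=q.mean(0);q=q[abs(d)<max(.002,1.5*d.std())]
    print(n,"wedge n",nn.round(3),"yaw",np.degrees(np.arctan2(nn[1],nn[0])),"tilt",np.degrees(np.arccos(nn[2])),"c",c.round(4),len(q),d.std())
    nh=nn[:2]/np.linalg.norm(nn[:2]); e=np.array([-nh[1],nh[0]])
    lat=q[:,:2]@e; print("lat extent",np.percentile(lat,[1,99]).round(4), "mid",np.percentile(lat,[1,99]).mean())
    # whole raised object
    m=box&(P[...,2]>.003);r=cv2.minAreaRect((P[m][:,:2]*1000).astype(np.float32));print("all raised rect",r)
    m=box&(hsv[...,2]>120)&(sat<60)&(P[...,2]>.02);q=P[m];la=q[:,:2]@e
    print("white lat",np.percentile(la,[1,50,99]).round(4),len(q),"zmax",q[:,2].max())
    print(repr(e), "seat along nh from plane:", (c[:2]@nh + (c[2]-.040) + .026*np.sqrt(2)).round(4))
    m=box&(hsv[...,2]>200)&(P[...,2]<.02);k,l,st,ce=cv2.connectedComponentsWithStats(m.astype(np.uint8));print("screws",[(ce[i].round(1),onz(im,*ce[i],.007)[:2].round(4)) for i in range(1,k)])
E
```

```text
360
```

View pics/s_rack.png

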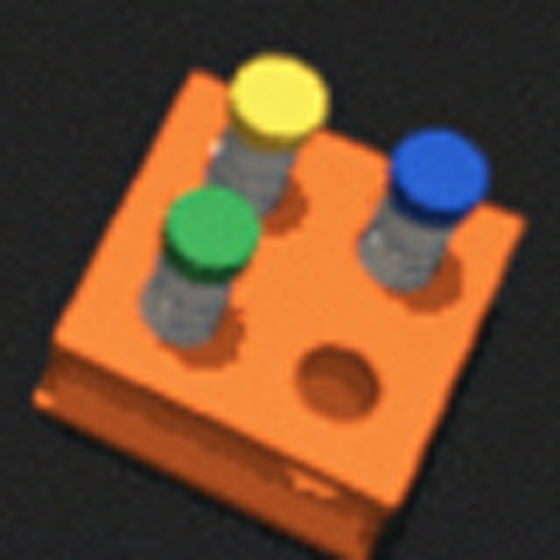

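```bash
cat > rest.py <<'E'
from h import *
t=load("pics/top0.npz");s=load("pics/scene0.npz")
for n,im in (("top",t),("scene",s)):
    P=cloud(im);hsv=cv2.cvtColor(im["color"],cv2.COLOR_RGB2HSV)
    box=np.zeros((400,640),bool)
    if n=="top": box[175:232,302:352]=1
    else: box[190:245,285:328]=1
    sat=hsv[...,1]
    m=box&(hsv[...,0]>95)&(hsv[...,0]<125)&(sat>75)&(P[...,2]>.02)
    q=P[m]; print(len(q),q[::40].round(3).tolist())
    A=np.c_[q[:,:2],np.ones(len(q))]
    w=np.ones(len(q),bool)
    for _ in range(8):
        co=np.linalg.lstsq(A[w],q[w,2],rcond=None)[0];r=q[:,2]-A@co;w=abs(r)<max(.003,1.5*np.median(abs(r)))
    nn=np.array([-co[0],-co[1],1]);nn/=np.linalg.norm(nn);q=q[w];c=q.mean(0)
    print(n,"wedge n",nn.round(3),"yaw",np.degrees(np.arctan2(nn[1],nn[0])),"tilt",np.degrees(np.arccos(nn[2])),"c",c.round(4),len(q))
    nh=nn[:2]/np.linalg.norm(nn[:2]); e=np.array([-nh[1],nh[0]])
    lat=q[:,:2]@e; print("lat extent",np.percentile(lat,[1,99]).round(4), "mid",np.percentile(lat,[1,99]).mean())
    m=box&(P[...,2]>.003);r=cv2.minAreaRect((P[m][:,:2]*1000).astype(np.float32));print("all raised rect",r)
    m=box&(hsv[...,2]>120)&(sat<60)&(P[...,2]>.02);q=P[m];la=q[:,:2]@e
    print("white lat",np.percentile(la,[1,50,99]).round(4),len(q),"zmax",q[:,2].max())
    print(e, "seat along nh from plane:", (c[:2]@nh + (c[2]-.040) + .026*np.sqrt(2)).round(4))
    m=box&(hsv[...,2]>200)&(P[...,2]<.02);k,l,st,ce=cv2.connectedComponentsWithStats(m.astype(np.uint8));print("screws",[(ce[i].round(1),onz(im,*ce[i],.007)[:2].round(4)) for i in range(1,k)])
E
python3 rest.py
```

```text
360 [[0.573, -0.039, 0.021], [0.556, 0.014, 0.028], [0.548, 0.012, 0.036], [0.544, -0.037, 0.046], [0.539, -0.015, 0.048], [0.534, -0.012, 0.055], [0.527, 0.003, 0.057], [0.518, -0.051, 0.079], [0.51, -0.004, 0.077]]
top wedge n [0.695 0.135 0.706] yaw 10.997841776055477 tilt 45.09133451052325 c [ 0.535  -0.0176  0.0538] 332
lat extent [-0.1489 -0.0907] mid -0.11976678091552492
all raised rect ((545.010009765625, -12.383323669433594), (125.39633178710938, 138.02415466308594), 88.3203353881836)
white lat [-0.1411 -0.1207 -0.0992] 400 zmax 0.09266151004124382
[-0.19077202  0.98163437] seat along nh from plane: 0.5723
screws [(array([335.5, 180.5]), array([ 0.5987, -0.0368])), (array([312.5, 185.5]), array([0.5876, 0.0222]))]
442 [[0.51, -0.05, 0.087], [0.517, -0.05, 0.076], [0.521, -0.042, 0.065], [0.499, 0.006, 0.049], [0.517, 0.007, 0.065], [0.525, 0.001, 0.062], [0.532, -0.008, 0.055], [0.54, -0.017, 0.049], [0.548, -0.023, 0.046], [0.546, -0.011, 0.04], [0.564, -0.032, 0.03], [0.563, 0.016, 0.023]]
scene wedge n [0.68  0.129 0.721] yaw 10.754699308507167 tilt 43.84043323364709 c [ 0.5328 -0.0168  0.0552] 304
lat extent [-0.1471 -0.0873] mid -0.1172416594316617
all raised rect ((515.7470092773438, -27.592735290527344), (192.69595336914062, 127.22547912597656), 26.679527282714844)
white lat [-0.1371 -0.1181 -0.0958] 262 zmax 0.09437683458703672
[-0.18660461  0.9824351 ] seat along nh from plane: 0.5723
screws [(array([292., 235.]), array([ 0.5953, -0.0364])), (array([312. , 239.5]), array([0.5844, 0.0227]))]
```

```bash
cat >> h.py <<'E'
NH=np.array([.982,.188,0]);E_=np.array([-.188,.982,0]);K=np.array([0,0,1.])
SEAT=np.array([.584,-.010,.040])
BLUE=np.array([.487,.3512])
CLIP=np.array([.515,-.296,.127])
def yawR(deg,tilt=0):
    # tool down, tool x horizontal at heading deg; then tilt about tool y
    a=np.radians(deg);x=np.array([np.cos(a),np.sin(a),0]);z=-K;y=np.cross(z,x)
    return R.from_matrix(np.stack([x,y,z],1))*R.from_rotvec([0,np.radians(tilt),0])
def go(p,Rt,grasp=False):
    from bench import monitor
    s=monitor.get_state();R0=R.from_rotvec(s["tool_rot"]);M=Rt.as_matrix()
    p=np.array(p,float)+(M[:,2]*.019 if grasp else 0)
    dr=(R0.inv()*Rt).as_rotvec(degrees=True);d=p-s["position"]
    print("t",round(s["time"],2),"pos",np.round(s["position"],4),"F",np.round(s["ft_force"],1),"grip",round(s["grip_width"],3))
    print(" turn",dr.round(1)," shift(now axes)",(R0.inv().apply(d)*1000).round(1)," shift(after turn)",(Rt.inv().apply(d)*1000).round(1),"mm")
E
python3 - <<'E'
from h import *
t=load("pics/top0.npz");s=load("pics/scene0.npz")
X=(NH+K)/2**.5;Z=(-NH+K)/2**.5
for nm,im in (("top",t),("scene",s)):
    img=cv2.resize(im["color"][:,:,::-1],None,fx=6,fy=6,interpolation=cv2.INTER_CUBIC)
    def dot(p,c):
        u=(proj(im,p)+.5)*6-.5;cv2.circle(img,tuple(int(v) for v in u),4,c,-1)
    for y in(-.022,.022): dot(SEAT+E_*y+X*.004,(0,0,255))
    for zz in (.024,.066,.084):
        for y in (-.014,.014): dot(SEAT+E_*y+Z*zz-X*.007,(0,255,0))
    a=np.radians(-2.4);u=np.array([np.cos(a),np.sin(a),0]);v=np.array([-u[1],u[0],0])
    for k in(-1,1):
        for y in(-.02,.02):
            for w in(-.007,.007): dot(CLIP+u*(.034*k+w)+v*y+K*.011,(0,0,255))
    c=(325,202) if nm=="top" else (307,217)
    a_=img[6*c[1]-200:6*c[1]+200,6*c[0]-200:6*c[0]+200]
    c=(460,210) if nm=="top" else (217,163)
    b_=img[6*c[1]-200:6*c[1]+200,6*c[0]-200:6*c[0]+200]
    cv2.imwrite(f"pics/chk_{nm}.png",np.hstack([a_,b_]))
go([*BLUE,.17],yawR(135),True)
E
```

```text
t 0.15 pos [0.2535 0.5981 0.2217] F [-0.1 -1.   0.2] grip 1.003
 turn [-0.1  0.  22. ]  shift(now axes) [-311.3 -136.1   70.9]  shift(after turn) [-339.7   -9.4   70.7] mm
```

View pics/chk_top.png

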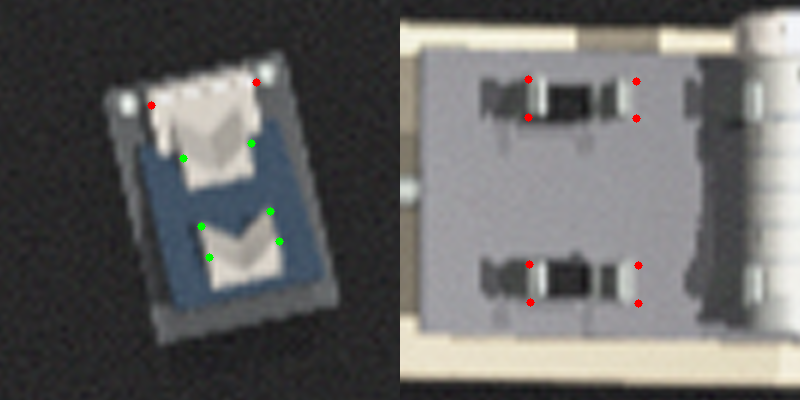

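View pics/chk_scene.png

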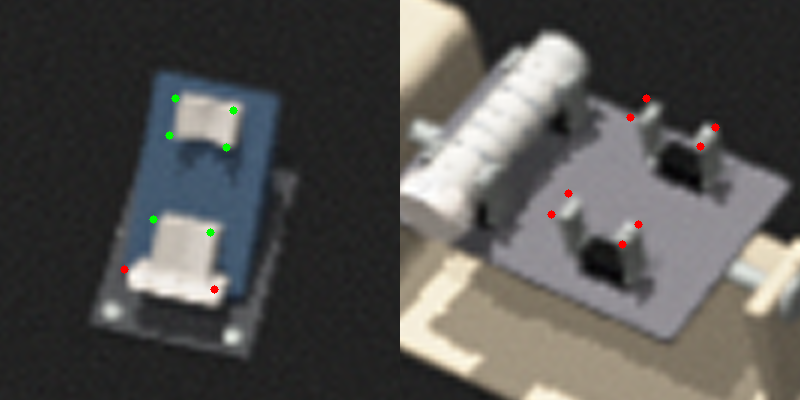

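```bash
sed -i 's/-.010,.040/-.009,.040/;s/-.296,.127/-.295,.127/;s/.3512/.3515/' h.py; python3 -m pendant '[[[0,0,7.4],[0,0,0],-1],[[0,0,7.3],[0,0,0],-1],[[0,0,7.3],[0,0,0],-1],[[0,0,0],[-0.056,0,0],-1],[[0,0,0],[-0.056,0,0],-1],[[0,0,0],[-0.056,0,0],-1],[[0,0,0],[-0.056,0,0],-1],[[0,0,0],[-0.056,-0.005,0],-1]]' 40; python3 -c "
from h import *
go([*BLUE,.17],yawR(135),True)"
```

```text
time: 1.15
position: [0.4493, 0.3956, 0.2223]
tool_rot: [1.201, 2.903, -0.0]
ft_force: [0.2, 0.8, -0.6]
grip_width: 1.0
t 1.15 pos [0.4493 0.3956 0.2223] F [ 0.2  0.8 -0.6] grip 1.0
 turn [-0.  0.  0.]  shift(now axes) [-57.8  -4.5  71.3]  shift(after turn) [-57.8  -4.5  71.3] mm
```

```bash
python3 -m pendant '[[[0,0,0],[-0.058,-0.0045,0],-1],[[0,0,0],[0,0,0.03],-1],[[0,0,0],[0,0,0],-1]]'; python3 - <<'E'
from h import *
from bench import eyes
go([*BLUE,.1175],yawR(135),True)
for n in("wrist","scene","top"):
    im=eyes.get_image(n);np.savez(f"pics/{n}1.npz",**im);cv2.imwrite(f"pics/{n}1.png",im["color"][:,:,::-1])
s=load("pics/scene1.npz");t=load("pics/top1.npz")
a=cv2.resize(s["color"][170:290,370:490,::-1],(400,400),interpolation=cv2.INTER_CUBIC);b=cv2.resize(t["color"][170:290,110:230,::-1],(400,400),interpolation=cv2.INTER_CUBIC)
cv2.imwrite("pics/st1.png",np.hstack([a,b]))
E
```

```text
time: 1.52
position: [0.4848, 0.3515, 0.19]
tool_rot: [-1.202, -2.899, 0.007]
ft_force: [-0.7, 0.5, -0.2]
grip_width: 0.996
t 1.52 pos [0.4848 0.3515 0.19  ] F [-0.7  0.5 -0.2] grip 0.996
 turn [-0.3 -0.1 -0. ]  shift(now axes) [-1.6  2.1 91.5]  shift(after turn) [-1.6  1.6 91.5] mm
```

View pics/wrist1.png

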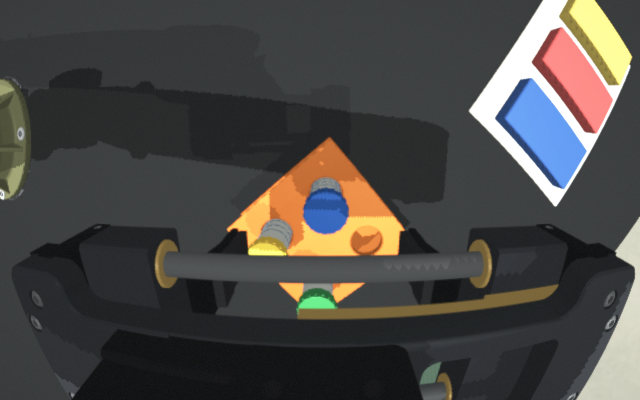

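View pics/st1.png

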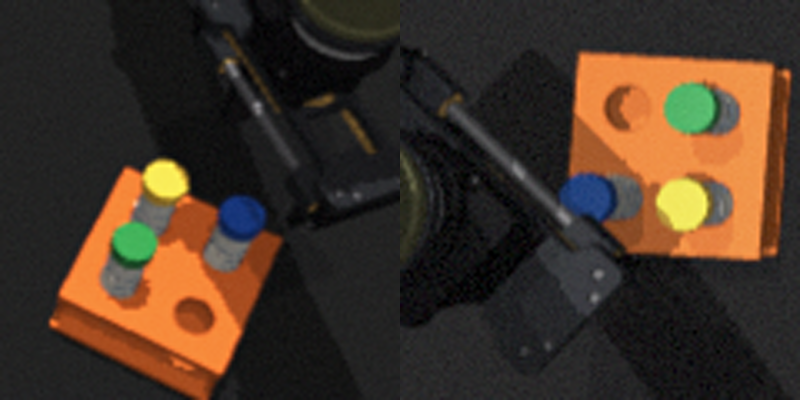

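The wrist view shows the blue cap (326,210) centred between the fingers (240 and 410), and both fingers clear of the yellow cap. Going down and gripping.

```bash
python3 -m pendant '[[[0,0,0],[-0.0015,0.002,0.046],-1],[[0,0,0],[0,0,0.045],-1],[[0,0,0],[0,0,0],-1],[[0,0,0],[0,0,0],1],[[0,0,0],[0,0,0],1],[[0,0,0],[0,0,0],1],[[0,0,0],[0,0,0],1]]' 40; python3 -c "
from h import *
go([*BLUE,.1175],yawR(135),True)"
```

```text
time: 2.55
position: [0.4889, 0.3535, 0.1024]
tool_rot: [1.201, 2.902, 0.002]
ft_force: [0.4, 0.8, -0.7]
grip_width: 0.631
t 2.55 pos [0.4889 0.3535 0.1024] F [ 0.4  0.8 -0.7] grip 0.631
 turn [0.1 0.  0. ]  shift(now axes) [-0.1 -2.8  3.9]  shift(after turn) [-0.1 -2.8  3.9] mm
```

```bash
python3 -m pendant '[[[0,0,0],[0,-0.0015,0.0035],1],[[0,0,0],[0,0,0],1],[[0,0,0],[0,0,0],1],[[0,0,0],[0,0,0],1]]' 40; python3 -m pendant '[[[0,0,0],[0,0,0],1],[[0,0,0],[0,0,0],1]]' ; python3 -c "
from h import *
go([*BLUE,.1175],yawR(135),True)"
```

```text
time: 3.05
position: [0.4874, 0.3522, 0.0979]
tool_rot: [-1.201, -2.903, 0.0]
ft_force: [0.2, -0.1, -0.1]
grip_width: 0.384
time: 3.3
position: [0.4875, 0.3522, 0.098]
tool_rot: [1.201, 2.903, 0.0]
ft_force: [0.2, 0.6, -1.2]
grip_width: 0.389
t 3.3 pos [0.4875 0.3522 0.098 ] F [ 0.2  0.6 -1.2] grip 0.389
 turn [ 0. -0.  0.]  shift(now axes) [-0.2 -0.9 -0.5]  shift(after turn) [-0.2 -0.9 -0.5] mm
```

```bash
python3 -m pendant '[[[0,0,0],[0,0,-0.03],1],[[0,0,0],[0,0,-0.05],1],[[0,0,0],[0,0,-0.055],1],[[0,0,-9.3],[0,0,0],1],[[0,0,-9.3],[0,0,0],1],[[0,0,-9.3],[0,0,0],1],[[0,0,-9.3],[0,0,0],1],[[0,0,-9.3],[0,0,0],1]]'; python3 - <<'E'
from h import *
from bench import eyes
Z=(-NH+K)/2**.5
go(SEAT+Z*.1095+[0,0,.13],yawR(190.8),True)
im=eyes.get_image("wrist");cv2.imwrite("pics/w2.png",im["color"][:,:,::-1])
E
```

```text
time: 4.3
position: [0.4874, 0.3522, 0.2331]
tool_rot: [-0.05, 3.141, -0.0]
ft_force: [0.7, -0.9, -1.1]
grip_width: 0.386
t 4.3 pos [0.4874 0.3522 0.2331] F [ 0.7 -0.9 -1.1] grip 0.386
 turn [-0.  0. -9.]  shift(now axes) [  -8.4 -376.2    4.6]  shift(after turn) [  50.2 -372.9    4.6] mm
```

View pics/w2.png

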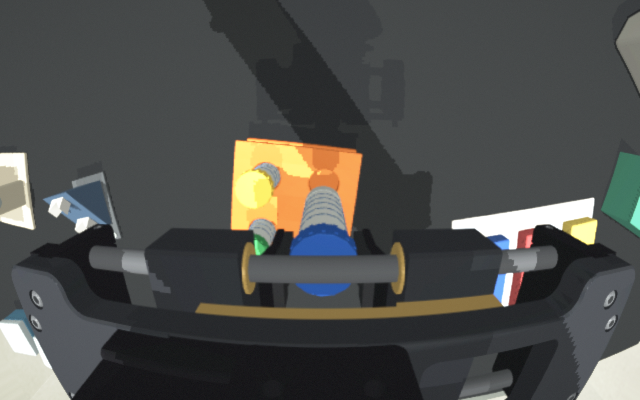

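The tube is held upright under the fingers (325,230), out of the rack, with yellow and green still in place. Moving it over to the block.

```bash
python3 -m pendant '[[[0,0,-9],[0,0,0],1],[[0,0,0],[0.005,-0.05,0],1],[[0,0,0],[0.005,-0.058,0],1],[[0,0,0],[0.008,-0.06,0],1],[[0,0,0],[0.008,-0.06,0],1],[[0,0,0],[0.008,-0.06,0],1],[[0,0,0],[0.008,-0.05,0],1],[[0,0,0],[0.008,-0.035,0],1]]'; python3 -c "
from h import *
Z=(-NH+K)/2**.5
go(SEAT+Z*.1095+[0,0,.13],yawR(190.8,-45),True)"
```

```text
time: 5.35
position: [0.5064, -0.0266, 0.2334]
tool_rot: [-0.28, 3.128, -0.0]
ft_force: [-0.4, 0.7, -0.3]
grip_width: 0.386
t 5.35 pos [ 0.5064 -0.0266  0.2334] F [-0.4  0.7 -0.3] grip 0.386
 turn [ -0.2 -44.9  -0.5]  shift(now axes) [-15.5   2.9  -0.6]  shift(after turn) [-11.4   2.7  10.6] mm
```

```bash
python3 -m pendant '[[[0,-9,0],[0,0,0],1],[[0,-9,0],[0,0,0],1],[[0,-9,0],[0,0,0],1],[[0,-9,0],[0,0,0],1],[[0,-9,0],[0,0,0],1],[[0,0,-0.5],[0,0,0],1]]'; python3 - <<'E'
from h import *
from bench import eyes
Z=(-NH+K)/2**.5;X=(NH+K)/2**.5
go(SEAT+Z*.1095+X*.05+Z*.01,yawR(190.8,-45),True)
for n in("scene","top"):
    im=eyes.get_image(n);np.savez(f"pics/{n}3.npz",**im)
s=load("pics/scene3.npz");t=load("pics/top3.npz")
a=cv2.resize(s["color"][130:250,250:370,::-1],(400,400),interpolation=cv2.INTER_CUBIC);b=cv2.resize(t["color"][150:270,265:385,::-1],(400,400),interpolation=cv2.INTER_CUBIC)
cv2.imwrite("pics/st3.png",np.hstack([a,b]))
E
```

```text
time: 6.1
position: [0.5189, -0.0155, 0.2261]
tool_rot: [-0.269, 2.636, 0.122]
ft_force: [-0.6, -0.8, -0.8]
grip_width: 0.388
t 6.1 pos [ 0.5189 -0.0155  0.2261] F [-0.6 -0.8 -0.8] grip 0.388
 turn [  2.6 -16.6  -0.2]  shift(now axes) [11.9 -9.6 83.7]  shift(after turn) [35.5 -5.8 77.2] mm
```

View pics/st3.png

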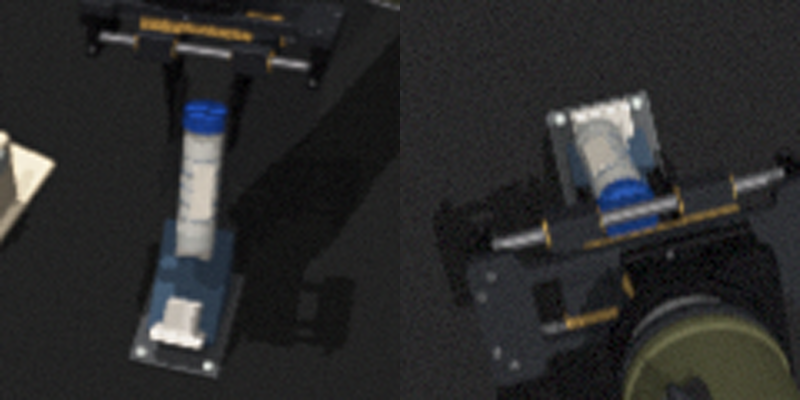

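```bash
python3 -c "
from bench import monitor
import numpy as np
s=monitor.get_state();print(np.round(s['joint_positions'],3))"
```

```text
[ 0.306 -0.291 -0.168  2.148 -0.332  0.844  2.081]
```

```bash
python3 -c "
from h import *
from bench import monitor
p=np.array(monitor.get_state()['position'])
go(p+[.03,.0,-.05],yawR(190.8,-28))"
```

```text
t 6.2 pos [ 0.5203 -0.0129  0.2278] F [ 0.6  0.4 -0.2] grip 0.385
 turn [2.8 0.5 0.5]  shift(now axes) [-2.  -8.4 57.7]  shift(after turn) [-2.5 -5.6 58. ] mm
```

```bash
python3 -m pendant '[[[1.4,0,0],[0,-0.003,0.02],1],[[1.4,0,0],[0,-0.003,0.02],1],[[0,0,0],[0,0,0.018],1],[[0,-5,0],[0,0,0],1],[[0,-6,0],[0,0,0],1],[[0,-6,0],[0,0,0],1],[[0,0,0],[0,0,0],1]]'; python3 - <<'E'
from h import *
Z=(-NH+K)/2**.5;X=(NH+K)/2**.5
go(SEAT+Z*.1095+X*.03+Z*.004,yawR(190.8,-45),True)
from bench import monitor
s=monitor.get_state();print(np.round(s['joint_positions'],3))
E
```

```text
time: 7.08
position: [0.5507, -0.0066, 0.1738]
tool_rot: [-0.244, 2.36, 0.104]
ft_force: [0.1, 0.2, -1.3]
grip_width: 0.388
t 7.08 pos [ 0.5507 -0.0066  0.1738] F [ 0.1  0.2 -1.3] grip 0.388
 turn [ 0.9 -0.8  0.6]  shift(now axes) [41.6 -8.5 23.3]  shift(after turn) [41.8 -8.6 22.9] mm
[ 0.292 -0.297 -0.158  2.394 -0.779  0.4    2.529]
```

```bash
python3 -m pendant '[[[0,0,0],[0,-0.004,0.02],1],[[0,0,0],[0.01,-0.004,0],1],[[0,0,0],[0.015,0,0],1],[[0,0,0],[0,0,0],1]]'; python3 - <<'E'
from h import *
Z=(-NH+K)/2**.5;X=(NH+K)/2**.5
go(SEAT+Z*.1095+X*.03+Z*.004,yawR(190.8,-45),True)
from bench import monitor
s=monitor.get_state();print(np.round(s['joint_positions'],3))
E
```

```text
time: 7.58
position: [0.5498, -0.016, 0.1431]
tool_rot: [-0.245, 2.359, 0.102]
ft_force: [-0.3, -0.1, -0.2]
grip_width: 0.385
t 7.58 pos [ 0.5498 -0.016   0.1431] F [-0.3 -0.1 -0.2] grip 0.385
 turn [ 0.8 -0.7  0.7]  shift(now axes) [18.1  0.7  3.3]  shift(after turn) [18.2  0.5  3.1] mm
[ 0.162 -0.246 -0.017  2.431 -0.871  0.326  2.669]
```

```bash
cat > fk.py <<'E'
from h import *
import itertools
from scipy.optimize import least_squares
D=[([-1.1559,.3218,-.07,1.4517,.0226,1.3708,-.0569],[.2535,.598,.2215],[-.6254,-3.0785,.0029]),
([.306,-.291,-.168,2.148,-.332,.844,2.081],[.5203,-.0129,.2278],[-.269,2.636,.122]),
([.292,-.297,-.158,2.394,-.779,.4,2.529],[.5507,-.0066,.1738],[-.244,2.36,.104]),
([.162,-.246,-.017,2.431,-.871,.326,2.669],[.5498,-.016,.1431],[-.245,2.359,.102])]
def fk(q,L,sg):
    h,L1,a1,L2,a2,L3,b,off=L
    A=lambda ax,t:R.from_rotvec(np.array(ax)*t)
    z=[0,0,1];y=[0,1,0]
    p=np.array([0,0,h]);r=A(z,-q[0])*A(y,q[1])
    r=r*A(z,sg[0]*q[2]);p=p+r.apply([a1,0,L1])
    r=r*A(y,q[3]);p=p+r.apply([-a2,0,0])
    r=r*A(z,sg[1]*q[4]);p=p+r.apply([0,0,L2])
    r=r*A(y,q[5]);p=p+r.apply([b,0,0]);r=r*A(z,sg[2]*q[6]);p=p+r.apply([0,0,L3])
    return p,r*A(z,off)
if __name__=="__main__":
    for sg in itertools.product((1,-1),repeat=3):
      for o in (0,1.5708,3.1416,-1.5708):
        def f(v):
            out=[]
            for q,p,w in D:
                a,r=fk(q,[*v,o],sg);out+=list(a-p)+list(.3*(r.inv()*R.from_rotvec(w)).as_rotvec())
            return out
        s=least_squares(f,[.3,.4,.0,.4,.0,.3,0.])
        if s.cost<.02: print(sg,o,s.cost,s.x.round(4),np.abs(s.fun).max())
E
python3 fk.py
```

```text
(1, -1, -1) 1.5708 0.01854810599271669 [ 0.4598  0.8335 -0.2768  0.6082 -0.1658  0.8186 -0.0886] 0.09458924943602579
(-1, -1, -1) 1.5708 0.00044440468411014394 [ 0.1514  0.4254  0.0174  0.4772  0.0651  0.2978 -0.0173] 0.024683971493061146
```

```bash
cat > fit.py <<'E'
from fk import *
from bench import monitor
s=monitor.get_state();d=D[:]
d[1]=(d[1][0],[.5189,-.0155,.2261],d[1][2])
d.append((s["joint_positions"],s["position"],s["tool_rot"]))
for sg in [(-1,-1,-1)]:
    def f(v):
        out=[]
        for q,p,w in d:
            a,r=fk(q,[*v,1.5708],sg);out+=list(a-p)+list(.3*(r.inv()*R.from_rotvec(w)).as_rotvec())
        return out
    z=least_squares(f,[.3,.4,.0,.4,.0,.3,0.])
    print(z.x.round(4));print(np.array(z.fun).reshape(-1,6).round(4))
E
python3 fit.py
```

```text
[ 0.154   0.4242  0.0206  0.4762  0.0629  0.2969 -0.0156]
[[-0.0249  0.0079 -0.0024 -0.     -0.     -0.    ]
 [ 0.0031  0.013   0.0099  0.0008  0.0006  0.0017]
 [-0.0015  0.0015 -0.0008  0.0001  0.0002  0.0001]
 [-0.0005 -0.0025 -0.0032 -0.0002  0.0003  0.    ]
 [-0.0006 -0.002  -0.0036  0.      0.     -0.    ]]
```

```bash
cat > fk2.py <<'E'
from fk import *
A=lambda ax,t:R.from_rotvec(np.array(ax)*t)
z_=[0,0,1];y_=[0,1,0]
def fk2(q,v):
    h,a0,L1,a1,y1,L2,a2,y2,L3,b,y3=v
    r=A(z_,-q[0]);p=np.array([0,0,h])+r.apply([a0,0,0])
    r=r*A(y_,q[1])*A(z_,-q[2]);p=p+r.apply([a1,y1,L1])
    r=r*A(y_,q[3])*A(z_,-q[4]);p=p+r.apply([a2,y2,L2])
    r=r*A(y_,q[5])*A(z_,0);p=p+r.apply([b,y3,0]);r=r*A(z_,-q[6]);p=p+r.apply([0,0,L3])
    return p,r*A(z_,1.5708)
E
cat > fit.py <<'E'
from fk2 import *
from bench import monitor
s=monitor.get_state();d=D[:]
d[1]=(d[1][0],[.5196,-.0142,.2270],d[1][2])
d.append((s["joint_positions"],s["position"],s["tool_rot"]))
def f(v):
    out=[]
    for q,p,w in d:
        a,r=fk2(q,v);out+=list(a-p)
    return np.r_[out,np.array(v-np.array([.3,0,.4,0,0,.4,0,0,.3,0,0]))*.003]
z=least_squares(f,[.3,0,.4,.0,0,.4,.0,0,.3,0.,0])
print(z.x.round(4));print(np.array(z.fun)[:-11].reshape(-1,3).round(4))
E
python3 fit.py
```

```text
[ 0.2425  0.0025  0.464  -0.001  -0.0407  0.5221  0.0028  0.0072  0.3532
  0.0095  0.0072]
[[-0.0001  0.0001 -0.    ]
 [-0.0002 -0.0001 -0.    ]
 [ 0.0007 -0.      0.0001]
 [-0.0002 -0.0002  0.0002]
 [-0.0004  0.0003 -0.0002]]
```

```bash
cat >> fit.py <<'E'
np.save("kin.npy",z.x)
E
python3 fit.py >/dev/null; cat > ik.py <<'E'
from fk2 import *
V=np.load("kin.npy");lo=np.array([-2.86,-.3,-1.38,.06,-1.56,.09,-2.69]);hi=np.array([2.86,2.09,1.24,2.45,4.7,2.05,2.69])
def ik(p,Rt,n=60,seed=0,q0=None):
    rng=np.random.default_rng(seed);best=[]
    m=.03
    for i in range(n):
        q=rng.uniform(lo+m,hi-m) if q0 is None or i else np.clip(q0,lo+m+.01,hi-m-.01)
        if q0 is None: q[0]=rng.uniform(-1,1);q[2]=rng.uniform(-.8,.8)
        s=least_squares(lambda q:np.r_[(lambda a:np.r_[a[0]-p,.3*(a[1].inv()*Rt).as_rotvec()])(fk2(q,V)),1e-4*(q[2])],q,bounds=(lo+m,hi-m))
        e=np.linalg.norm(s.fun[:6]);best.append((e,s.x))
    best.sort(key=lambda t:t[0]);return best
E
python3 - <<'E'
from ik import *
Z=(-NH+K)/2**.5;X=(NH+K)/2**.5
for nm,off in (("seat",0),("+30X",.03)):
  for head,til in ((190.8,-45),(10.8,45)):
    Rt=yawR(head,til);p=SEAT+Z*.1095+X*off+Rt.as_matrix()[:,2]*.019
    b=ik(p,Rt,40)
    print(nm,head,[(round(e,4),x.round(2).tolist()) for e,x in b[:12:3]])
E
```

```text
seat 190.8 [(np.float64(0.0274), [-0.57, -0.27, 0.67, 2.42, -0.25, 0.26, 2.13]), (np.float64(0.0274), [-0.57, -0.27, 0.67, 2.42, -0.25, 0.26, 2.13]), (np.float64(0.0274), [-0.57, -0.27, 0.67, 2.42, -0.25, 0.26, 2.13]), (np.float64(0.0274), [-0.57, -0.27, 0.67, 2.42, -0.25, 0.26, 2.13])]
seat 10.8 [(np.float64(0.0274), [-0.57, -0.27, 0.67, 2.42, -0.25, 0.26, -1.01]), (np.float64(0.0274), [-0.57, -0.27, 0.67, 2.42, -0.25, 0.26, -1.01]), (np.float64(0.0274), [-0.57, -0.27, 0.67, 2.42, -0.25, 0.26, -1.01]), (np.float64(0.0274), [-0.57, -0.27, 0.67, 2.42, -0.25, 0.26, -1.01])]
+30X 190.8 [(np.float64(0.011), [-0.45, -0.27, 0.54, 2.42, -0.35, 0.24, 2.2]), (np.float64(0.011), [-0.45, -0.27, 0.54, 2.42, -0.35, 0.24, 2.2]), (np.float64(0.011), [-0.45, -0.27, 0.54, 2.42, -0.35, 0.24, 2.2]), (np.float64(0.011), [-0.45, -0.27, 0.54, 2.42, -0.35, 0.24, 2.2])]
+30X 10.8 [(np.float64(0.011), [-0.45, -0.27, 0.54, 2.42, -0.35, 0.24, -0.94]), (np.float64(0.011), [-0.45, -0.27, 0.54, 2.42, -0.35, 0.24, -0.94]), (np.float64(0.011), [-0.45, -0.27, 0.54, 2.42, -0.35, 0.24, -0.94]), (np.float64(0.011), [-0.45, -0.27, 0.54, 2.42, -0.35, 0.24, -0.94])]
```

```bash
python3 - <<'E'
from ik import *
Z=(-NH+K)/2**.5;X=(NH+K)/2**.5
def show(nm,p,Rt):
    b=ik(p+Rt.as_matrix()[:,2]*.019,Rt,14); print(nm,[(round(e,4),x.round(2).tolist()) for e,x in b[:5:4]])
for th in (20,30,40):
    show(f"rack{th}",np.array([*BLUE,.1175]),yawR(135,th))
    show(f"park{th}",SEAT+Z*.1095,yawR(190.8,th-45))
show("body",SEAT+Z*.05,yawR(190.8,45))
show("body+60",SEAT+Z*.05+X*.06,yawR(190.8,45))
show("clip",CLIP,yawR(177.6))
show("clip+80",CLIP+K*.08,yawR(177.6))
show("clip flipped",CLIP,yawR(-2.4))
E
```

```text
rack20 [(np.float64(0.0), [-0.48, 0.38, -0.0, 1.67, -0.36, 1.21, 0.45]), (np.float64(0.0), [-0.48, 0.38, -0.0, 1.67, -0.36, 1.21, 0.45])]
park20 [(np.float64(0.0), [0.07, -0.14, -0.0, 2.27, -0.19, 0.59, 1.97]), (np.float64(0.0), [0.24, -0.14, -0.17, 2.27, -0.24, 0.6, 2.0])]
rack30 [(np.float64(0.0), [-0.41, 0.45, -0.0, 1.65, -0.5, 1.29, 0.58]), (np.float64(0.1225), [-1.12, 1.12, 1.21, 1.72, 4.67, 1.86, 1.19])]
park30 [(np.float64(0.0), [0.03, -0.04, -0.0, 2.14, -0.08, 0.79, 1.84]), (np.float64(0.0), [0.03, -0.04, -0.0, 2.14, -0.08, 0.79, 1.84])]
rack40 [(np.float64(0.0), [-0.34, 0.52, -0.0, 1.61, -0.63, 1.39, 0.68]), (np.float64(0.0874), [-1.06, 1.17, 1.21, 1.63, 4.67, 2.01, 1.15])]
park40 [(np.float64(0.0), [0.01, 0.07, -0.0, 2.01, -0.02, 0.98, 1.78]), (np.float64(0.0), [0.21, 0.07, -0.21, 2.01, -0.0, 0.98, 1.76])]
body [(np.float64(0.0), [-0.07, 0.8, 0.0, 1.28, 0.09, 1.84, 1.68]), (np.float64(0.0), [-0.07, 0.8, -0.0, 1.28, 0.09, 1.84, 1.68])]
body+60 [(np.float64(0.0), [-0.08, 0.85, -0.0, 1.12, 0.09, 1.96, 1.68]), (np.float64(0.0), [-0.08, 0.85, 0.0, 1.12, 0.09, 1.96, 1.68])]
clip [(np.float64(0.0), [0.48, 0.29, 0.0, 1.73, -0.0, 1.13, 2.0]), (np.float64(0.2039), [-0.29, 0.59, 1.21, 2.18, -1.39, 0.92, -2.66])]
clip+80 [(np.float64(0.0), [0.48, 0.22, -0.0, 1.64, 0.0, 1.28, 2.0]), (np.float64(0.2401), [-0.17, 0.52, 1.21, 2.05, -1.24, 1.09, -2.66])]
clip flipped [(np.float64(0.0), [0.48, 0.29, 0.0, 1.73, -0.0, 1.13, -1.14]), (np.float64(0.0), [0.48, 0.29, 0.0, 1.73, -0.0, 1.13, -1.14])]
```

The 45° tilt runs joints 2, 4 and 7 to their limits. My fitted kinematics show an axis-aligned cap grip can't reach the parked pose at all. I'll put the tube back in its place and regrip the cap with the tool tilted about 36°.

```bash
python3 -m pendant '[[[0,0,0],[-0.025,0.004,0],1],[[0,0,0],[0,0.004,-0.02],1],[[0,6,0],[0,0,0],1],[[0,6,0],[0,0,0],1],[[0,5,0],[0,0,-0.02],1],[[0,0,0],[0,0,-0.03],1],[[0,0,0],[0,0,0],1]]'; python3 - <<'E'
from h import *
from bench import monitor
go([.51,-.02,.236],yawR(190.8))
print(np.round(monitor.get_state()['joint_positions'],3))
E
```

```text
time: 8.45
position: [0.5299, -0.0145, 0.2224]
tool_rot: [-0.272, 2.647, 0.061]
ft_force: [0.4, -0.0, -0.9]
grip_width: 0.386
t 8.45 pos [ 0.5299 -0.0145  0.2224] F [ 0.4 -0.  -0.9] grip 0.386
 turn [-0.  27.6  0.9]  shift(now axes) [ 12.   -1.4 -21.6]  shift(after turn) [ 20.6  -1.7 -13.6] mm
[ 0.462 -0.273 -0.339  2.13  -0.317  0.828  2.052]
```

```bash
python3 -m pendant '[[[0,9.3,0],[0,0,0],1],[[0,9.3,0],[0,0,0],1],[[0,9,1],[0,0,0],1],[[0,0,0],[0.02,0,-0.014],1],[[0,0,0],[0,0,0],1]]'; python3 - <<'E'
from h import *
go([.4875,.3522,.236],yawR(190.8))
go([.4875,.3522,.236],yawR(135))
E
```

```text
time: 9.07
position: [0.509, -0.0179, 0.2318]
tool_rot: [0.292, -3.123, -0.0]
ft_force: [-0.2, -0.2, -0.8]
grip_width: 0.387
t 9.07 pos [ 0.509  -0.0179  0.2318] F [-0.2 -0.2 -0.8] grip 0.387
 turn [ 0.  -0.3 -0.1]  shift(now axes) [-47.4 367.7  -4.2]  shift(after turn) [-48.2 367.6  -4.2] mm
t 9.07 pos [ 0.509  -0.0179  0.2318] F [-0.2 -0.2 -0.8] grip 0.387
 turn [-0.1 -0.3 55.7]  shift(now axes) [-47.4 367.7  -4.2]  shift(after turn) [276.9 246.5  -4.2] mm
```

```bash
python3 -m pendant '[[[0,0,0],[-0.006,0.045,-0.002],1],[[0,0,0],[-0.007,0.057,-0.002],1],[[0,0,0],[-0.007,0.057,0],1],[[0,0,0],[-0.007,0.057,0],1],[[0,0,0],[-0.007,0.057,0],1],[[0,0,0],[-0.007,0.055,0],1],[[0,0,0],[-0.0065,0.04,0],1]]'; python3 -m pendant '[[[0,0,9.3],[0,0,0],1],[[0,0,9.3],[0,0,0],1],[[0,0,9.3],[0,0,0],1],[[0,0,9.3],[0,0,0],1],[[0,0,9.3],[0,0,0],1],[[0,0,9.2],[0,0,0],1],[[0,0,0],[0,0,0],1]]'; python3 - <<'E'
from h import *
go([.4875,.3522,.17],yawR(135))
E
```

```text
time: 9.95
position: [0.4858, 0.3557, 0.2373]
tool_rot: [0.295, -3.127, -0.002]
ft_force: [-0.1, -0.1, -0.6]
grip_width: 0.386
time: 10.82
position: [0.4866, 0.3528, 0.2371]
tool_rot: [-1.199, -2.902, 0.001]
ft_force: [0.1, 0.3, -0.6]
grip_width: 0.386
t 10.82 pos [0.4866 0.3528 0.2371] F [ 0.1  0.3 -0.6] grip 0.386
 turn [-0.1 -0.1  0.1]  shift(now axes) [-1.2  0.3 67.1]  shift(after turn) [-1.1  0.2 67.1] mm
```

```bash
python3 -m pendant '[[[0,0,0.1],[-0.001,0,0.04],1],[[0,0,0],[0,0,0.03],1],[[0,0,0],[0,0,0],1],[[0,0,0],[0,0,0],1]]'; python3 - <<'E'
from h import *
from bench import eyes
go([.4875,.3522,.098],yawR(135))
s=eyes.get_image("scene");t=eyes.get_image("top")
a=cv2.resize(s["color"][190:290,380:480,::-1],(400,400),interpolation=cv2.INTER_CUBIC);b=cv2.resize(t["color"][170:270,130:230,::-1],(400,400),interpolation=cv2.INTER_CUBIC)
cv2.imwrite("pics/st4.png",np.hstack([a,b]))
E
```

```text
time: 11.32
position: [0.4873, 0.3525, 0.1681]
tool_rot: [-1.201, -2.9, -0.001]
ft_force: [0.7, -0.2, -0.5]
grip_width: 0.386
t 11.32 pos [0.4873 0.3525 0.1681] F [ 0.7 -0.2 -0.5] grip 0.386
 turn [-0.  -0.2 -0. ]  shift(now axes) [-0.5 -0.1 70.1]  shift(after turn) [-0.3 -0.1 70.1] mm
```

View pics/st4.png

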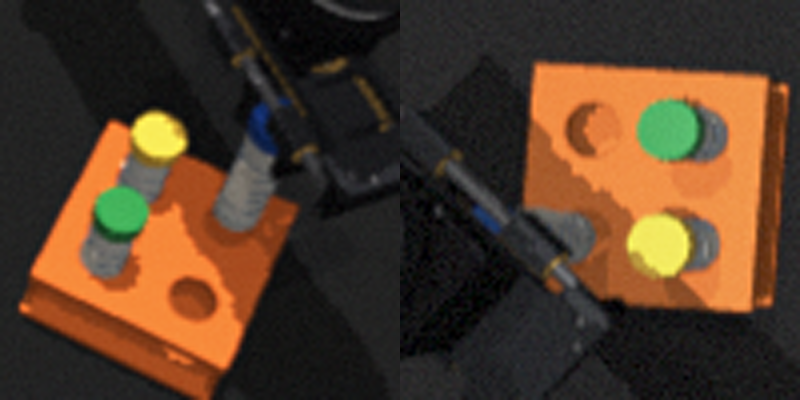

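The tube is back over its hole (left panel 240,215; right panel 570,240). Lowering it gently while watching the force.

```bash
python3 -m pendant '[[[0,0,0],[0,0,0.015],1],[[0,0,0],[0,0,0.01],1]]';  python3 -m pendant '[[[0,0,0],[0,0,0.02],1],[[0,0,0],[0,0,0.015],1],[[0,0,0],[0,0,0.008],1],[[0,0,0],[0,0,0],1]]'
```

```text
time: 11.68
position: [0.4864, 0.3515, 0.1407]
tool_rot: [-1.202, -2.898, 0.003]
ft_force: [0.2, 0.2, -0.6]
grip_width: 0.385
time: 12.18
position: [0.4862, 0.352, 0.0983]
tool_rot: [-1.202, -2.897, 0.002]
ft_force: [0.8, 0.7, 0.3]
grip_width: 0.389
```

```bash
python3 -m pendant '[[[0,0,0],[0,0,0],-0.4],[[0,0,0],[0,0,0],-0.4],[[0,0,0],[0,0,0],-0.4]]'; python3 - <<'E'
from h import *
go([.4874,.3520,.1175],yawR(135,36),True)
E
```

```text
time: 12.55
position: [0.4865, 0.3519, 0.0988]
tool_rot: [-1.202, -2.898, 0.002]
ft_force: [0.2, 0.4, 0.6]
grip_width: 0.638
t 12.55 pos [0.4865 0.3519 0.0988] F [0.2 0.4 0.6] grip 0.638
 turn [-0.1 35.8 -0.1]  shift(now axes) [10.6  0.7 -3.3]  shift(after turn) [10.5  0.7  3.6] mm
```

```bash
python3 -m pendant '[[[0,9,0],[0.003,0,0],-0.4],[[0,9,0],[0.003,0,0],-0.4],[[0,9,0],[0.003,0,0],-0.4],[[0,8.8,0],[0.002,0,0.002],-0.4],[[0,0,0],[0,0,0],-0.4],[[0,0,0],[0,0,0],-0.4]]'; python3 - <<'E'
from h import *
go([.4874,.3520,.1165],yawR(135,36),True)
from bench import eyes
s=eyes.get_image("scene");t=eyes.get_image("wrist")
a=cv2.resize(s["color"][170:290,380:500,::-1],(400,400),interpolation=cv2.INTER_CUBIC);b=t["color"][:,120:520,::-1]
cv2.imwrite("pics/st5.png",np.hstack([a,b]))
E
```

```text
time: 13.3
position: [0.4775, 0.3611, 0.0998]
tool_rot: [-0.974, -2.35, -0.313]
ft_force: [0.3, 1.1, 0.5]
grip_width: 0.7
t 13.3 pos [0.4775 0.3611 0.0998] F [0.3 1.1 0.5] grip 0.7
 turn [-0.1  0.1 -0.1]  shift(now axes) [-1.   0.6 -2.4]  shift(after turn) [-1.   0.6 -2.4] mm
```

View pics/st5.png

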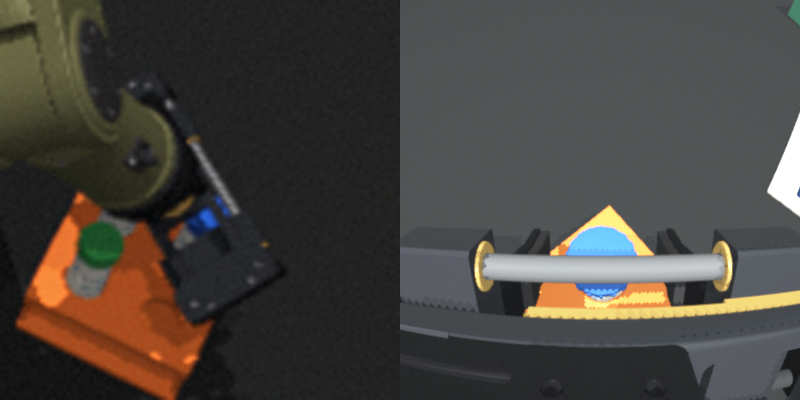

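```bash
python3 -m pendant '[[[0,0,0],[-0.001,0.0005,-0.002],1],[[0,0,0],[0,0,0],1],[[0,0,0],[0,0,0],1],[[0,0,0],[0,0,0],1],[[0,0,0],[0,0,0],1]]' 45; python3 - <<'E'
from h import *
go([.4874,.3520,.1165],yawR(135,36),True)
p=[.4874,.3520,.1165+.135]
go(p,yawR(135,36),True)
E
```

```text
time: 14.02
position: [0.48, 0.359, 0.1004]
tool_rot: [-0.975, -2.348, -0.313]
ft_force: [-0.4, 0.8, 0.8]
grip_width: 0.386
t 14.03 pos [0.48   0.359  0.1004] F [-0.4  0.8  0.8] grip 0.386
 turn [-0.1 -0.  -0.2]  shift(now axes) [ 1.2  0.3 -0. ]  shift(after turn) [ 1.2  0.3 -0. ] mm
t 14.03 pos [0.48   0.359  0.1004] F [-0.4  0.8  0.8] grip 0.386
 turn [-0.1 -0.  -0.2]  shift(now axes) [ 8.060e+01 -1.000e-01 -1.092e+02]  shift(after turn) [  80.6    0.3 -109.2] mm
```

```bash
python3 -m pendant '[[[0,0,0],[0.0119,0,-0.0164],1],[[0,0,0],[0.0199,0,-0.0273],1],[[0,0,0],[0.0199,0,-0.0273],1],[[0,0,0],[0.0279,0,-0.0384],1],[[0,0,0],[0,0,0],1]]'; python3 - <<'E'
from h import *
go([.4874,.352,.2515],yawR(135,36),True)
go([.4874,.352,.2515],yawR(190.8,-9),True)
from bench import eyes
s=eyes.get_image("scene");t=eyes.get_image("wrist")
a=cv2.resize(s["color"][150:290,360:500,::-1],(400,400),interpolation=cv2.INTER_CUBIC);b=t["color"][:,120:520,::-1]
cv2.imwrite("pics/st6.png",np.hstack([a,b]))
E
```

```text
time: 14.65
position: [0.4816, 0.361, 0.2409]
tool_rot: [-0.974, -2.353, -0.321]
ft_force: [0.1, -0.4, -1.4]
grip_width: 0.383
t 14.65 pos [0.4816 0.361  0.2409] F [ 0.1 -0.4 -1.4] grip 0.383
 turn [0.2 0.2 0.1]  shift(now axes) [-2.3 -2.3  4.3]  shift(after turn) [-2.3 -2.2  4.3] mm
t 14.65 pos [0.4816 0.361  0.2409] F [ 0.1 -0.4 -1.4] grip 0.383
 turn [ 13.5 -41.  -55.6]  shift(now axes) [-14.7   0.2  -0.5]  shift(after turn) [-5.7 -9.9  9.2] mm
```

View pics/st6.png

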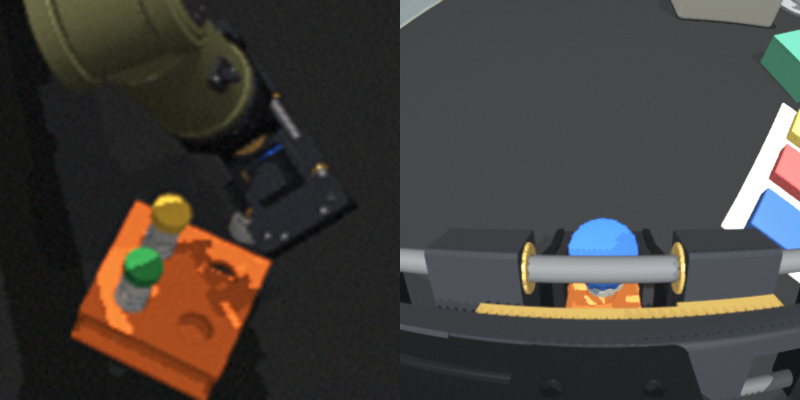

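```bash
python3 -m pendant '[[[5.47,0,-7.52],[0,0,0],1],[[5.47,0,-7.52],[0,0,0],1],[[5.47,0,-7.52],[0,0,0],1],[[5.47,0,-7.52],[0,0,0],1],[[5.47,0,-7.52],[0,0,0],1],[[5.47,0,-7.52],[0,0,0],1],[[0,0,0],[0,0,0],1]]'; python3 - <<'E'
from h import *
Z=(-NH+K)/2**.5;X=(NH+K)/2**.5
go(SEAT+Z*.1095+X*.06+Z*.02,yawR(190.8,36),True)
go(SEAT+Z*.1095+X*.06+Z*.02+[0,0,.07],yawR(190.8,36),True)
E
```

```text
time: 15.62
position: [0.4782, 0.3613, 0.2339]
tool_rot: [0.238, -2.497, 0.08]
ft_force: [-0.9, 0.2, -0.2]
grip_width: 0.388
t 15.62 pos [0.4782 0.3613 0.2339] F [-0.9  0.2 -0.2] grip 0.388
 turn [-0.1 -0.4  0. ]  shift(now axes) [ -23.6 -383.5   76.8]  shift(after turn) [ -23.4 -383.6   76. ] mm
t 15.62 pos [0.4782 0.3613 0.2339] F [-0.9  0.2 -0.2] grip 0.388
 turn [-0.1 -0.4  0. ]  shift(now axes) [  17.9 -383.6   20.4]  shift(after turn) [  17.8 -383.6   19.4] mm
```

```bash
python3 -m pendant '[[[0,0,0],[0,-0.045,0],1],[[0,0,0],[0,-0.058,0],1],[[0,0,0],[0,-0.06,0],1],[[0,0,0],[0,-0.06,0],1],[[0,0,0],[0.005,-0.06,0.007],1],[[0,0,0],[0.006,-0.06,0.007],1],[[0,0,0],[0.006,-0.04,0.006],1],[[0,-9,0],[0,0,0],1]]';python3 -m pendant '[[[0,-9,0],[0,0,0],1],[[0,-9,0],[0,0,0],1],[[0,-9,0],[0,0,0],1],[[0,-9,0],[0,0,0],1],[[0,0,0],[0,0,0],1]]'; python3 - <<'E'
from h import *
Z=(-NH+K)/2**.5;X=(NH+K)/2**.5
go(SEAT+Z*.1095+X*.04+Z*.01,yawR(190.8,-9),True)
from bench import monitor,eyes
print(np.round(monitor.get_state()['joint_positions'],2))
s=eyes.get_image("scene");t=eyes.get_image("top")
np.savez("pics/s7.npz",**s);np.savez("pics/t7.npz",**t)
a=cv2.resize(s["color"][130:250,250:370,::-1],(400,400),interpolation=cv2.INTER_CUBIC);b=cv2.resize(t["color"][150:270,265:385,::-1],(400,400),interpolation=cv2.INTER_CUBIC)
cv2.imwrite("pics/st7.png",np.hstack([a,b]))
E
```

```text
time: 16.62
position: [0.5265, -0.0281, 0.2254]
tool_rot: [0.231, -2.656, 0.059]
ft_force: [-0.6, 1.1, 0.8]
grip_width: 0.384
time: 17.25
position: [0.5227, -0.025, 0.2295]
tool_rot: [-0.266, 2.978, 0.009]
ft_force: [1.0, 0.0, 0.1]
grip_width: 0.389
t 17.25 pos [ 0.5227 -0.025   0.2295] F [1.  0.  0.1] grip 0.389
 turn [-0.5 -0.3 -0.6]  shift(now axes) [ 4.6  5.  95.9]  shift(after turn) [ 5.1  4.2 95.9] mm
[ 0.92 -0.06 -0.86  1.85 -0.08  1.18  1.83]
```

View pics/st7.png

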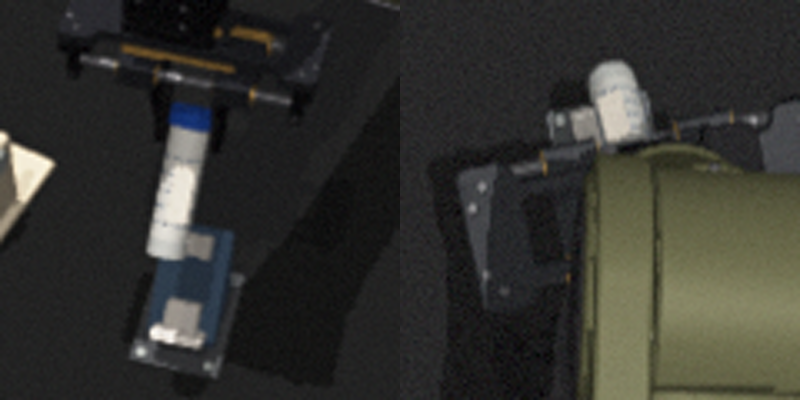

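```bash
python3 -m pendant '[[[-0.5,-0.3,-0.6],[0.005,0.0045,0],1],[[0,0,0],[0,0,0.04],1],[[0,0,0],[0,0,0.03],1],[[0,0,0],[0,0,0],1],[[0,0,0],[0,0,0],1]]'; cat > look.py <<'E'
import sys
from h import *
from bench import eyes
n=sys.argv[1];x0,y0,x1,y1=map(int,sys.argv[2:6])
s=eyes.get_image("scene");t=eyes.get_image("top")
np.savez(f"pics/s{n}.npz",**s);np.savez(f"pics/t{n}.npz",**t)
a=cv2.resize(s["color"][y0:y0+100,x0:x0+100,::-1],(400,400),interpolation=cv2.INTER_CUBIC);b=cv2.resize(t["color"][y1:y1+100,x1:x1+100,::-1],(400,400),interpolation=cv2.INTER_CUBIC)
cv2.imwrite(f"pics/st{n}.png",np.hstack([a,b]))
E
python3 look.py 8 255 155 275 150
python3 - <<'E'
from h import *
Z=(-NH+K)/2**.5;X=(NH+K)/2**.5
go(SEAT+Z*.1095+X*.02+Z*.005,yawR(190.8,-9),True)
from bench import monitor,eyes
print(np.round(monitor.get_state()['joint_positions'],2))
E
```

```text
time: 17.98
position: [0.5326, -0.015, 0.1611]
tool_rot: [-0.297, 2.968, 0.034]
ft_force: [0.1, 0.3, -0.4]
grip_width: 0.387
t 18.07 pos [ 0.5327 -0.0155  0.1618] F [ 1.2 -0.3 -1.1] grip 0.385
 turn [0.4 0.3 0.6]  shift(now axes) [19.5 -3.4 42.8]  shift(after turn) [19.2 -3.3 42.9] mm
[ 0.89  0.04 -0.89  1.93 -0.01  1.03  1.78]
```

View pics/st8.png

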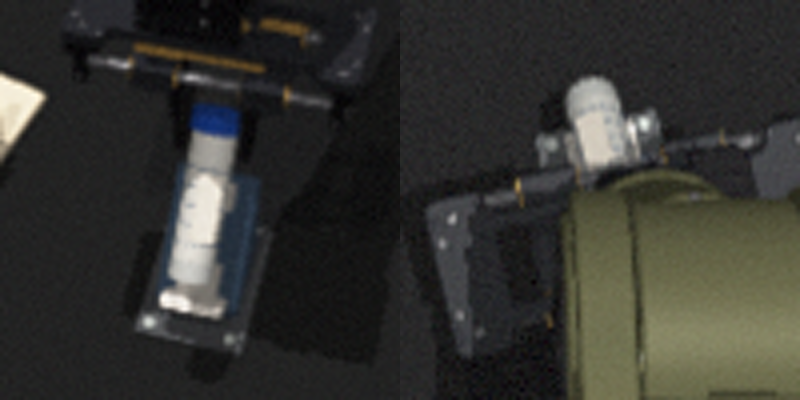

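```bash
cat > ov.py <<'E'
import sys
from h import *
from bench import monitor
n=sys.argv[1];x0,y0,x1,y1=map(int,sys.argv[2:6])
s=monitor.get_state();M=R.from_rotvec(s["tool_rot"]).as_matrix()
G=np.array(s["position"])-M[:,2]*.019;ax=M@np.array([.588,0,-.809])
foot=G-ax*.1085
print("axis",ax.round(3),"foot",foot.round(4),"target axis",((-NH+K)/2**.5).round(3))
Z=(-NH+K)/2**.5;X=(NH+K)/2**.5
d=foot-SEAT;print("foot rel seat X,Y,Z mm",(np.array([d@X,d@E_,d@Z])*1e3).round(1))
o=[]
for f,a,b in(("s",x0,y0),("t",x1,y1)):
    im=load(f"pics/{f}{n}.npz");I=cv2.resize(im["color"][b:b+100,a:a+100,::-1],(400,400),interpolation=cv2.INTER_CUBIC)
    side=np.cross(ax,im["world_to_cam"][2,:3]);side/=np.linalg.norm(side)
    for w in(-.015,.015):
        q=[tuple(int(v) for v in (proj(im,foot+ax*l+side*w)-[a,b]+.5)*4) for l in(0,.102)];cv2.line(I,*q,(0,0,255),1)
    q=[tuple(int(v) for v in (proj(im,SEAT+E_*y)-[a,b]+.5)*4) for y in(-.015,.015)];cv2.line(I,*q,(0,255,0),1)
    o.append(I)
cv2.imwrite(f"pics/ov{n}.png",np.hstack(o))
E
python3 ov.py 8 255 155 275 150
```

```text
axis [-0.696 -0.144  0.704] foot [ 6.053e-01 -6.000e-04  1.042e-01] target axis [-0.694 -0.133  0.707]
foot rel seat X,Y,Z mm [61.2  4.3 29.5]
```

View pics/ov8.png

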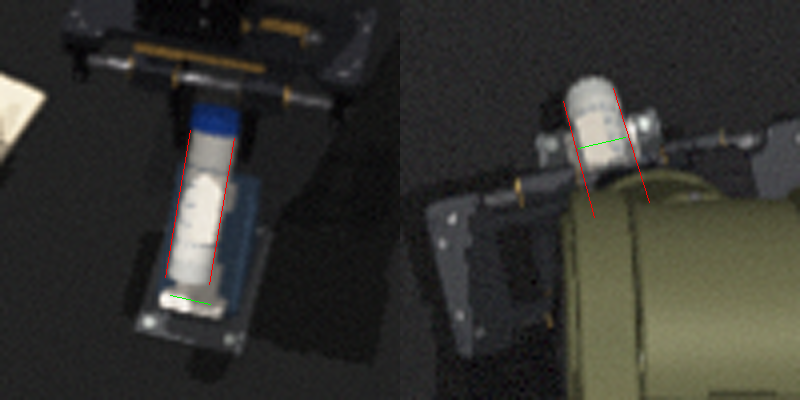

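```bash
python3 -m pendant '[[[0.4,0.3,0.6],[0,0,0],1],[[0,0,0],[0.008,-0.004,0.02],1],[[0,0,0],[0.01,0,0.025],1],[[0,0,0],[0,0,0],1],[[0,0,0],[0,0,0],1]]'; python3 look.py 9 255 165 275 150;python3 ov.py 9 255 165 275 150;
python3 - <<'E'
from h import *
Z=(-NH+K)/2**.5;X=(NH+K)/2**.5
go(SEAT+Z*.1085+X*.0+Z*.003,yawR(190.8,-9),True)
go(SEAT+Z*.1085+X*.006+Z*.003,yawR(190.8,-9),True)
from bench import monitor,eyes
print(np.round(monitor.get_state()['joint_positions'],2))
E
```

```text
time: 18.7
position: [0.5227, -0.0217, 0.1145]
tool_rot: [-0.28, 2.973, 0.02]
ft_force: [-0.0, 0.1, 0.1]
grip_width: 0.383
axis [-0.695 -0.131  0.707] foot [ 0.5954 -0.008   0.0567] target axis [-0.694 -0.133  0.707]
foot rel seat X,Y,Z mm [19.9 -1.2  3.7]
t 18.8 pos [ 0.523  -0.0217  0.1147] F [ 1.1  0.2 -0.9] grip 0.391
 turn [-0.1 -0.  -0. ]  shift(now axes) [15.6  1.  12.3]  shift(after turn) [15.6  1.  12.3] mm
t 18.8 pos [ 0.523  -0.0217  0.1147] F [ 1.1  0.2 -0.9] grip 0.391
 turn [-0.1 -0.  -0. ]  shift(now axes) [10.8  1.   8.8]  shift(after turn) [10.8  1.   8.8] mm
[ 0.88  0.08 -0.89  2.    0.04  0.94  1.73]
```

View pics/ov9.png

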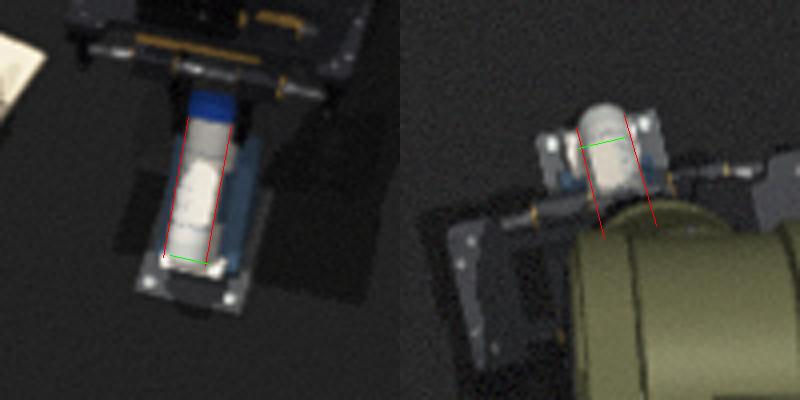

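```bash
python3 -m pendant '[[[0,0,0],[0.006,0.001,0.005],1],[[0,0,0],[0.005,0,0.004],1],[[0,0,0],[0,0,0],1],[[0,0,0],[0,0,0],1]]'; python3 -m pendant '[[[0,0,0],[0.0024,0,0.0018],1],[[0,0,0],[0,0,0],1]]';python3 -m pendant '[[[0,0,0],[0.002,0,0.0015],1],[[0,0,0],[0,0,0],1]]'; python3 ov.py 9 255 165 275 150
```

```text
time: 19.3
position: [0.5123, -0.0221, 0.1026]
tool_rot: [-0.28, 2.974, 0.021]
ft_force: [1.0, 1.8, -0.4]
grip_width: 0.391
time: 19.55
position: [0.5118, -0.0222, 0.1017]
tool_rot: [-0.28, 2.971, 0.021]
ft_force: [1.1, 2.7, 2.9]
grip_width: 0.384
time: 19.8
position: [0.5113, -0.0224, 0.101]
tool_rot: [-0.28, 2.969, 0.021]
ft_force: [1.0, 3.0, 10.1]
grip_width: 0.388
axis [-0.697 -0.132  0.705] foot [ 0.584  -0.0086  0.0433] target axis [-0.694 -0.133  0.707]
foot rel seat X,Y,Z mm [2.4 0.4 2.2]
```

```bash
python3 look.py 10 255 165 275 150;python3 ov.py 10 255 165 275 150
```

```text
axis [-0.697 -0.132  0.705] foot [ 0.584  -0.0086  0.0432] target axis [-0.694 -0.133  0.707]
foot rel seat X,Y,Z mm [2.3 0.4 2.2]
```

View pics/st10.png

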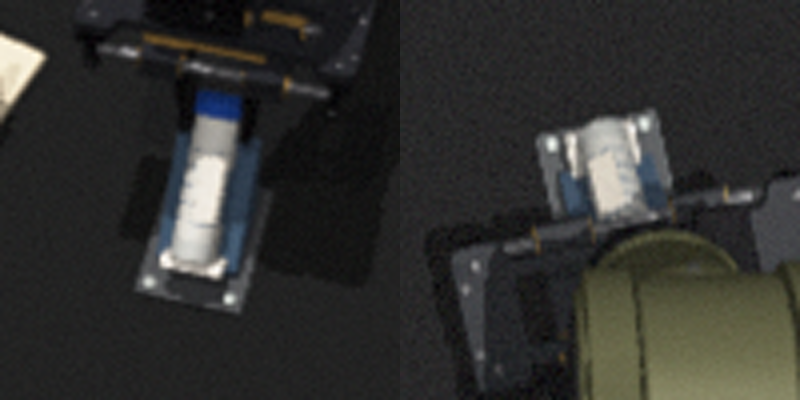

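The tube sits in both saddles with its foot at the stop (left panel 190,265). Releasing it and backing off.

```bash
python3 -m pendant '[[[0,0,0],[0,0,0],-0.6],[[0,0,0],[0,0,0],-0.6],[[0,0,0],[0,0,0],-0.6],[[0,0,0],[0,0,0],-0.6],[[0,0,0],[0,0,-0.04],-0.6],[[0,0,0],[0,0,-0.06],-0.6],[[0,0,0],[0,0,-0.06],-0.6],[[0,0,0],[0,0,0],-0.6]]'; python3 look.py 11 255 165 275 150;python3 - <<'E'
from h import *
from bench import monitor
Z=(-NH+K)/2**.5;X=(NH+K)/2**.5
go(SEAT+Z*.05+X*.10,yawR(190.8,45),True)
print(np.round(monitor.get_state()['joint_positions'],2))
E
```

```text
time: 20.9
position: [0.4867, -0.0284, 0.2615]
tool_rot: [-0.278, 2.967, 0.013]
ft_force: [0.0, 0.1, -0.7]
grip_width: 0.804
t 21.0 pos [ 0.4841 -0.028   0.2567] F [-0.2  0.1 -0.4] grip 0.802
 turn [-0.1 53.9 -0.1]  shift(now axes) [-103.     0.3  141.6]  shift(after turn) [-175.1   -0.     0.3] mm
[ 0.97 -0.2  -0.82  1.89 -0.21  1.25  1.96]
```

View pics/st11.png

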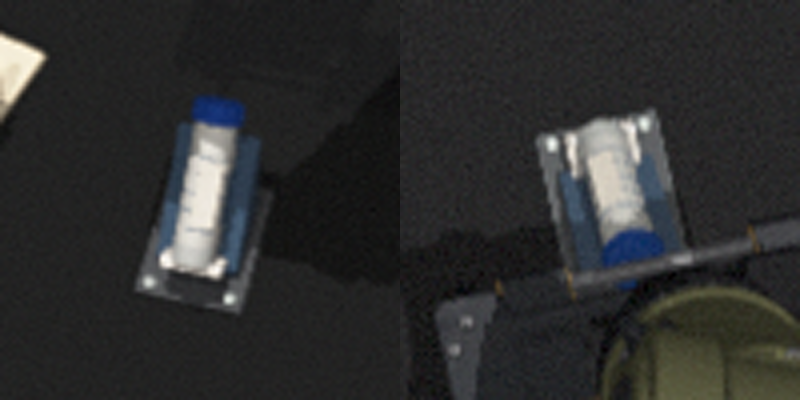

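```bash
python3 - <<'E'
from h import *
Z=(-NH+K)/2**.5;X=(NH+K)/2**.5
go(SEAT+Z*.0522+X*.055,yawR(190.8,-9))
go(SEAT+Z*.0522+X*.055+[0,0,.06],yawR(190.8,-9))
E
```

```text
t 21.0 pos [ 0.4841 -0.028   0.2567] F [-0.2  0.1 -0.4] grip 0.802
 turn [-0.1 -0.1 -0.1]  shift(now axes) [-80.7   0.3 155.2]  shift(after turn) [-8.030e+01 -1.000e-01  1.554e+02] mm
t 21.0 pos [ 0.4841 -0.028   0.2567] F [-0.2  0.1 -0.4] grip 0.802
 turn [-0.1 -0.1 -0.1]  shift(now axes) [-89.9   0.2  95.9]  shift(after turn) [-89.7  -0.1  96.1] mm
```

```bash
python3 -m pendant '[[[0,0,0],[-0.045,0,0],-0.6],[[0,0,0],[-0.045,0,0],-0.6],[[0,0,0],[0,0,0.048],-0.6],[[0,0,0],[0,0,0.048],-0.6],[[0,9,0],[0,0,0],-0.6],[[0,9,0],[0,0,0],-0.6],[[0,9,0],[0,0,0],-0.6],[[0,0,0],[0,0,0],-0.6]]'; python3 - <<'E'
from h import *
Z=(-NH+K)/2**.5;X=(NH+K)/2**.5
go(SEAT+Z*.0522+X*.055,yawR(190.8,18))
go(SEAT+Z*.0522+X*.0024,yawR(190.8,45),True)
from bench import monitor
print(np.round(monitor.get_state()['joint_positions'],2))
E
```

```text
time: 22.0
position: [0.5856, -0.0065, 0.1694]
tool_rot: [0.269, -2.804, 0.036]
ft_force: [-0.3, -0.9, -0.2]
grip_width: 0.801
t 22.0 pos [ 0.5856 -0.0065  0.1694] F [-0.3 -0.9 -0.2] grip 0.801
 turn [ 0.3 -0.6  0.2]  shift(now axes) [-17.   -2.5  50.8]  shift(after turn) [-16.5  -2.2  51. ] mm
t 22.0 pos [ 0.5856 -0.0065  0.1694] F [-0.3 -0.9 -0.2] grip 0.801
 turn [ 0.2 26.4  0.3]  shift(now axes) [ 14.7  -2.7 114.9]  shift(after turn) [-37.8  -2.2 109.5] mm
[ 0.52  0.62 -0.86  1.37  0.41  1.68  1.42]
```

```bash
python3 -m pendant '[[[0,0,0.3],[-0.016,-0.002,0.045],-0.6],[[0,8.8,0],[0,0,0],-0.6],[[0,8.8,0],[0,0,0],-0.6],[[0,8.8,0],[0,0,0],-0.6],[[0,0,0],[0,0,0],-0.6],[[0,0,0],[0,0,0],-0.6]]'; python3 - <<'E'
from h import *
Z=(-NH+K)/2**.5;X=(NH+K)/2**.5
go(SEAT+Z*.0522+X*.0024,yawR(190.8,45),True)
from bench import monitor
print(np.round(monitor.get_state()['joint_positions'],2))
E
python3 look.py 12 255 165 275 150
```

```text
time: 22.75
position: [0.5855, -0.0109, 0.1253]
tool_rot: [0.221, -2.396, 0.083]
ft_force: [-0.4, 0.1, -0.0]
grip_width: 0.802
t 22.75 pos [ 0.5855 -0.0109  0.1253] F [-0.4  0.1 -0. ] grip 0.802
 turn [ 0.3  2.8 -0.2]  shift(now axes) [-3.5  1.7 78. ]  shift(after turn) [-7.3  2.1 77.7] mm
[ 0.18  0.88 -0.49  1.06  0.33  2.02  1.49]
```

View pics/st12.png

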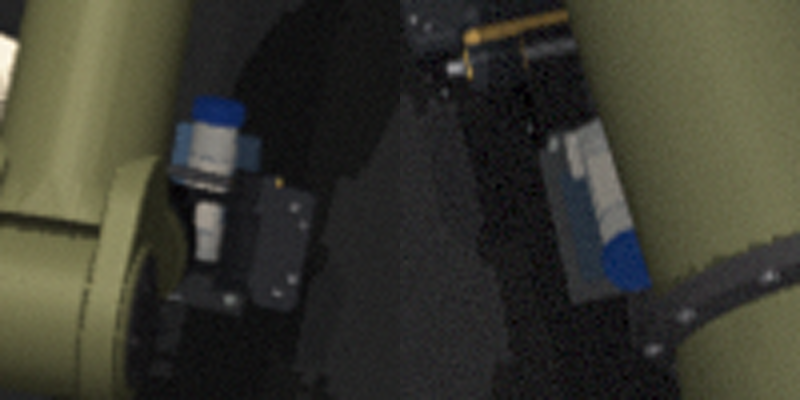

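```bash
python3 -m pendant '[[[0,0,0],[-0.004,0.002,0.02],-0.6],[[0,0,0],[0,0,0.02],-0.6],[[0.3,2.7,-0.2],[0,0,0],-0.6],[[0,0,0],[0,0,0],-0.6],[[0,0,0],[0,0,0],-0.6]]'; python3 - <<'E'
from h import *
Z=(-NH+K)/2**.5;X=(NH+K)/2**.5
go(SEAT+Z*.0522+X*.0024,yawR(190.8,45),True)
from bench import monitor,eyes
print(np.round(monitor.get_state()['joint_positions'],2))
w=eyes.get_image("wrist");cv2.imwrite("pics/w13.png",w["color"][:,:,::-1])
E
```

```text
time: 23.48
position: [0.562, -0.014, 0.0928]
tool_rot: [0.221, -2.348, 0.091]
ft_force: [0.1, 0.4, 0.2]
grip_width: 0.799
t 23.48 pos [ 0.562  -0.014   0.0928] F [0.1 0.4 0.2] grip 0.799
 turn [ 0.1  0.  -0. ]  shift(now axes) [-1.   0.8 38. ]  shift(after turn) [-1.   0.8 38. ] mm
[ 0.19  0.9  -0.48  1.13  0.33  1.98  1.48]
```

View pics/w13.png

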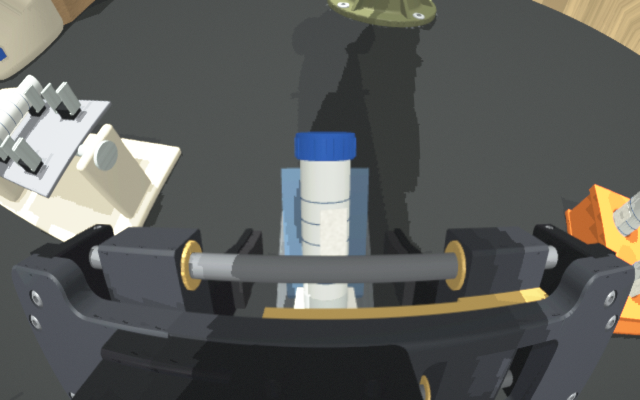

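The wrist view shows the tube (325,210) upright in frame and centred between the fingers (248 and 400). Advancing round the body.

```bash
python3 -m pendant '[[[0,0,0],[-0.001,0.001,0.018],-0.6],[[0,0,0],[0,0,0.018],-0.6],[[0,0,0],[0,0,0],-0.6],[[0,0,0],[0,0,0],-0.6]]'; python3 - <<'E'
from h import *
Z=(-NH+K)/2**.5;X=(NH+K)/2**.5
go(SEAT+Z*.0522+X*.0024,yawR(190.8,45),True)
E
python3 -m pendant '[[[0,0,0],[0,0,0],1],[[0,0,0],[0,0,0],1],[[0,0,0],[0,0,0],1],[[0,0,0],[0,0,0],1],[[0,0,0],[0,0,0],1],[[0,0,0],[0,0,0],1]]' 40;  python3 - <<'E'
from h import *
Z=(-NH+K)/2**.5;X=(NH+K)/2**.5
go(SEAT+Z*.0522+X*.0024,yawR(190.8,45),True)
E
```

```text
time: 24.02
position: [0.5379, -0.0177, 0.0665]
tool_rot: [0.22, -2.347, 0.093]
ft_force: [-0.6, 0.4, 0.3]
grip_width: 0.8
t 24.02 pos [ 0.5379 -0.0177  0.0665] F [-0.6  0.4  0.3] grip 0.8
 turn [-0.  -0.  -0.1]  shift(now axes) [ 0.3 -0.1  2.1]  shift(after turn) [ 0.3 -0.1  2.1] mm
time: 24.78
position: [0.5371, -0.0174, 0.0656]
tool_rot: [0.221, -2.345, 0.092]
ft_force: [0.8, 1.2, 0.5]
grip_width: 0.334
t 24.77 pos [ 0.5371 -0.0174  0.0656] F [0.8 1.2 0.5] grip 0.334
 turn [ 0.  -0.1 -0. ]  shift(now axes) [ 0.4 -0.5  1. ]  shift(after turn) [ 0.4 -0.5  1. ] mm
```

```bash
python3 -m pendant '[[[0,0,0],[0,0,-0.015],1],[[0,0,0],[0.02,0,-0.03],1],[[0,0,0],[0.04,0,-0.04],1],[[0,-9,0],[0,0,0],1],[[0,-9,0],[0,0,0],1],[[0,-9,0],[0,0,0],1],[[0,-9,0],[0,0,0],1],[[0,-9,0],[0,0,0],1]]' 45; python3 - <<'E'
from h import *
from bench import monitor,eyes
go(CLIP+[0,0,.06],yawR(177.6),True)
print(np.round(monitor.get_state()['joint_positions'],2))
w=eyes.get_image("wrist");cv2.imwrite("pics/w14.png",w["color"][:,:,::-1])
E
```

```text
time: 25.78
position: [0.5549, -0.0146, 0.1682]
tool_rot: [-0.295, 3.124, -0.003]
ft_force: [0.1, -0.1, -1.5]
grip_width: 0.33
t 25.77 pos [ 0.5549 -0.0146  0.1682] F [ 0.1 -0.1 -1.5] grip 0.33
 turn [-0.1  0.2 13.2]  shift(now axes) [  91.6 -268.     0.5]  shift(after turn) [ 2.820e+01 -2.819e+02  2.000e-01] mm
[ 0.22  0.16 -0.27  1.76  0.05  1.22  1.7 ]
```

View pics/w14.png

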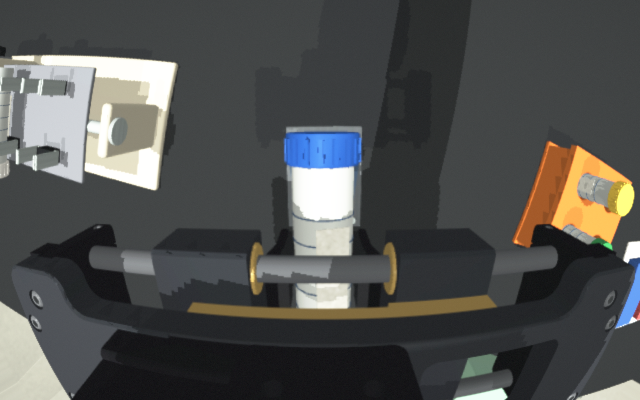

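```bash
python3 -m pendant '[[[0,0,6.6],[0,0,-0.006],1],[[0,0,6.6],[0,0,-0.006],1],[[0,0,0],[0.005,-0.045,0],1],[[0,0,0],[0.005,-0.055,0],1],[[0,0,0],[0.005,-0.055,0],1],[[0,0,0],[0.005,-0.055,0],1],[[0,0,0],[0.005,-0.045,0],1],[[0,0,0],[0.002,-0.027,0],1]]'; python3 -m pendant '[[[0,0,0],[0,0,0],1],[[0,0,0],[0,0,0],1]]'; python3 look.py 15 170 105 400 160; python3 - <<'E'
from h import *
from bench import monitor,eyes
go(CLIP+[.0014,0,.06],yawR(177.6),True)
print(np.round(monitor.get_state()['joint_positions'],2))
w=eyes.get_image("wrist");cv2.imwrite("pics/w15.png",w["color"][:,:,::-1])
E
```

```text
time: 26.82
position: [0.5145, -0.2982, 0.1797]
tool_rot: [-0.072, -3.136, 0.004]
ft_force: [0.3, -0.2, -0.4]
grip_width: 0.332
time: 27.08
position: [0.5163, -0.2935, 0.1797]
tool_rot: [-0.064, -3.138, 0.001]
ft_force: [0.0, -0.2, -0.8]
grip_width: 0.334
t 27.18 pos [ 0.5165 -0.293   0.1799] F [-0.2  0.2 -0.5] grip 0.33
 turn [-0.1 -0.2  0.1]  shift(now axes) [ 0.  -2.  11.9]  shift(after turn) [ 0.  -2.  11.9] mm
[ 0.51  0.23 -0.05  1.65  0.01  1.26  1.99]
```

View pics/st15.png

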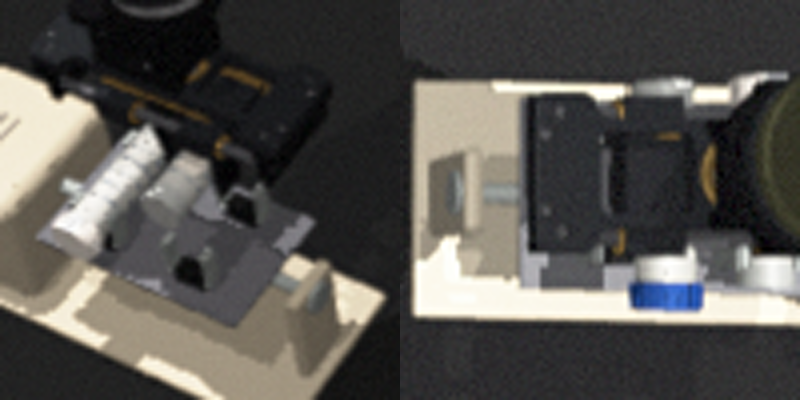

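View pics/w15.png

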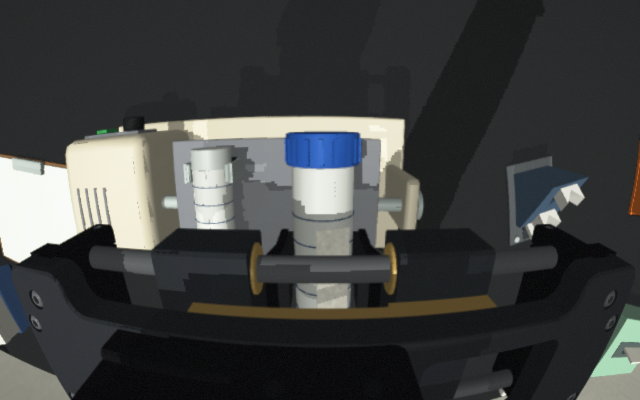

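```bash
python3 - <<'E'
from h import *
from bench import monitor
s=monitor.get_state();M=R.from_rotvec(s["tool_rot"]).as_matrix();G=np.array(s["position"])-M[:,2]*.019;ax=M[:,0]
print("G",G.round(4),"axis",ax.round(4))
t=load("pics/t15.npz");hsv=cv2.cvtColor(t["color"],cv2.COLOR_RGB2HSV)
m=cv2.inRange(hsv,(105,120,60),(130,255,255));m[:180]=0;m[260:]=0;m[:,:420]=0;m[:,500:]=0
v,u=np.nonzero(m);print("cap px u",u.min(),u.max(),"v",v.min(),v.max(),"cent",u.mean(),v.mean())
for w in(-.0175,.0175):
    print([proj(t,G+ax*l+M[:,1]*w).round(2).tolist() for l in(.0524,.0674)])
# cloud of cap
P=cloud(t)[m>0];print("cap cloud med",np.nanmedian(P,0).round(4), "pred top", (G+ax*.0599+[0,0,.0175]).round(4))
E
```

```text
G [ 0.5165 -0.2932  0.199 ] axis [-0.9992  0.0399  0.0026]
cap px u 458 475 v 231 236 cent 466.252427184466 233.45631067961165
[[474.96, 231.86], [475.08, 239.24]]
[[457.85, 231.67], [457.95, 239.05]]
cap cloud med [ 0.4616 -0.2852  0.2107] pred top [ 0.4567 -0.2908  0.2166]
```

```bash
python3 - <<'E'
from h import *
from bench import monitor
s=monitor.get_state();M=R.from_rotvec(s["tool_rot"]).as_matrix();G=np.array(s["position"])-M[:,2]*.019;ax=M[:,0]
t=load("pics/t15.npz")
for l in(.0524,.0674): print(l,[proj(t,G+ax*l+K*h).round(2).tolist() for h in(.0175,-.0175)])
cv2.imwrite("pics/cap15.png",cv2.resize(t["color"][215:250,440:490,::-1],None,fx=12,fy=12,interpolation=cv2.INTER_NEAREST))
sc=load("pics/s15.npz")
# foot disc in scene
foot=G-ax*.0496
I=cv2.resize(sc["color"][115:215,140:260,::-1],None,fx=6,fy=6,interpolation=cv2.INTER_CUBIC)
for a in np.linspace(0,2*np.pi,24):
    u=(proj(sc,foot+.015*(np.cos(a)*M[:,1]+np.sin(a)*M[:,2]))-[140,115]+.5)*6;cv2.circle(I,tuple(int(v) for v in u),2,(0,0,255),-1)
a_=np.radians(-2.4);u_=np.array([np.cos(a_),np.sin(a_),0]);v_=np.array([-u_[1],u_[0],0])
C=np.array([.515,-.296,.127])
for k in(-1,1):
    for y in(-.02,.02):
        for w in(-.007,.007):
            u=(proj(sc,C+u_*(.034*k+w)+v_*y+K*.011)-[140,115]+.5)*6;cv2.circle(I,tuple(int(v) for v in u),2,(0,255,0),-1)
cv2.imwrite("pics/foot15.png",I)
E
```

```text
0.0524 [[469.74, 231.92], [463.21, 231.62]]
0.0674 [[469.86, 239.46], [463.31, 238.84]]
```

View pics/foot15.png

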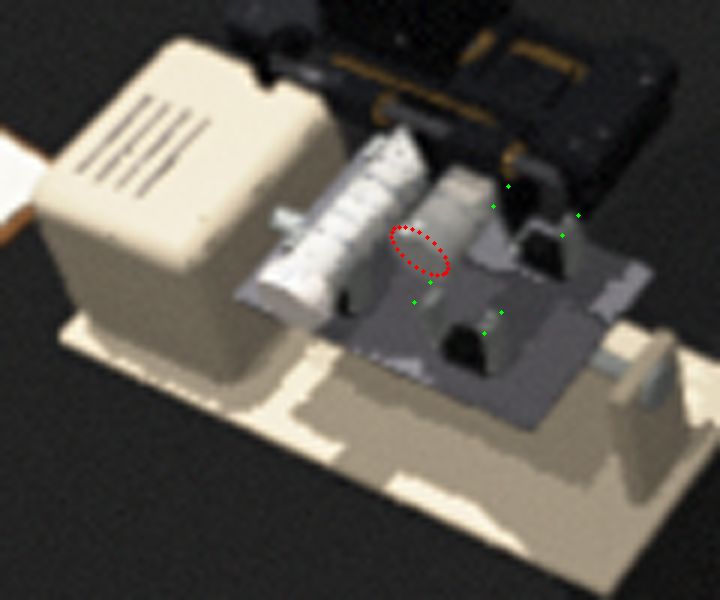

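View pics/cap15.png

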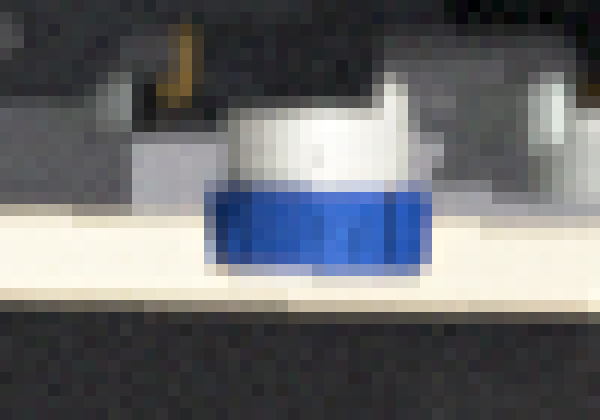

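```bash
python3 - <<'E'
from h import *
from bench import monitor
s=monitor.get_state();M=R.from_rotvec(s["tool_rot"]).as_matrix();G=np.array(s["position"])-M[:,2]*.019;ax=M[:,0]
print("pred foot x",(G-ax*.0496).round(4))
for n in "st":
    im=load(f"pics/{n}15.npz");P=cloud(im);m=(abs(P[...,1]+.293)<.022)&(P[...,2]>.18)&(P[...,2]<.222)&(P[...,0]>.43)&(P[...,0]<.62)
    hsv=cv2.cvtColor(im["color"],cv2.COLOR_RGB2HSV)
    w=m&(hsv[...,1]<50)&(hsv[...,2]>90);q=P[w]
    print(n,"white n",len(q),"x range",np.sort(q[:,0])[[0,3,-8,-4,-1]].round(4),"y",np.percentile(q[:,1],[2,50,98]).round(4),"zmax",q[:,2].max().round(4))
    b=m&(hsv[...,0]>105)&(hsv[...,0]<130)&(hsv[...,1]>120);q=P[b]
    if len(q): print(" blue",len(q),"x",np.sort(q[:,0])[[0,3,-4,-1]].round(4),"y",q[:,1].min().round(4),q[:,1].max().round(4))
sc=load("pics/s15.npz");I=sc["color"][140:170,195:230,::-1];cv2.imwrite("pics/f15.png",cv2.resize(I,None,fx=16,fy=16,interpolation=cv2.INTER_NEAREST))
print(proj(sc,G-ax*.0496))
E
```

```text
pred foot x [ 0.5661 -0.2952  0.1989]
s white n 194 x range [0.5224 0.5247 0.5698 0.5701 0.5712] y [-0.3061 -0.2887 -0.2792] zmax 0.2155Traceback (most recent call last):
  File "<stdin>", line 11, in <module>
IndexError: index 3 is out of bounds for axis 0 with size 1
```

```bash
python3 -m pendant '[[[0,0,0],[0.004,-0.003,0],1],[[0,0,0],[0,0,0.025],1],[[0,0,0],[0,0,0.02],1],[[0,0,0],[0,0,0],1],[[0,0,0],[0,0,0],1]]'; python3 look.py 16 170 105 400 160; python3 - <<'E'
from h import *
go(np.array([.5125,-.296,.144]),yawR(177.6),True)
sc=load("pics/s16.npz");a=cv2.resize(sc["color"][125:185,170:245,::-1],None,fx=8,fy=8,interpolation=cv2.INTER_CUBIC);cv2.imwrite("pics/f16.png",a)
P=cloud(sc);hsv=cv2.cvtColor(sc["color"],cv2.COLOR_RGB2HSV);q=P[(abs(P[...,1]+.296)<.02)&(P[...,2]>.15)&(P[...,2]<.18)&(P[...,0]>.5)&(P[...,0]<.6)&(hsv[...,1]<50)&(hsv[...,2]>90)]
print(np.sort(q[:,0])[-6:].round(4),q[:,2].max())
t=load("pics/t16.npz");hsv=cv2.cvtColor(t["color"],cv2.COLOR_RGB2HSV)
m=cv2.inRange(hsv,(105,120,60),(130,255,255));m[:180]=0;m[260:]=0;m[:,:420]=0;m[:,500:]=0
v,u=np.nonzero(m);print("cap px u",u.min(),u.max(),"v",v.min(),v.max())
E
```

```text
time: 27.85
position: [0.512, -0.2981, 0.136]
tool_rot: [-0.067, -3.14, 0.004]
ft_force: [0.2, 0.4, -0.8]
grip_width: 0.333
t 27.95 pos [ 0.5122 -0.2983  0.1363] F [ 0.2  0.8 -1.1] grip 0.332
 turn [-0.2 -0.  -0. ]  shift(now axes) [-0.2  2.3 11.3]  shift(after turn) [-0.2  2.3 11.3] mm
[0.565  0.5654 0.5656 0.5665 0.5668 0.5679] 0.17160247217179772
cap px u 453 469 v 232 238
```

View pics/f16.png

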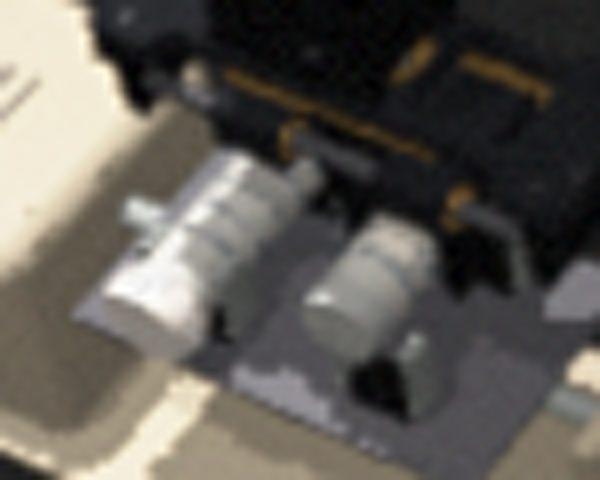

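```bash
python3 -m pendant '[[[0,0,0],[0,0.0023,0],1],[[0,0,0],[0,0,0.007],1],[[0,0,0],[0,0,0],1],[[0,0,0],[0,0,0],1]]'; python3 -m pendant '[[[0,0,0],[0,0,0.004],1],[[0,0,0],[0,0,0],1]]'; python3 - <<'E'
from h import *
go(np.array([.5125,-.296,.1415]),yawR(177.6),True)
E
```

```text
time: 28.45
position: [0.5115, -0.2954, 0.1277]
tool_rot: [-0.067, -3.138, 0.002]
ft_force: [0.1, 0.7, -0.8]
grip_width: 0.334
time: 28.7
position: [0.5124, -0.2955, 0.1247]
tool_rot: [-0.067, -3.14, 0.003]
ft_force: [0.5, 0.9, 3.5]
grip_width: 0.332
t 28.7 pos [ 0.5124 -0.2955  0.1247] F [0.5 0.9 3.5] grip 0.332
 turn [-0.1 -0.  -0. ]  shift(now axes) [-0.1 -0.5  2.2]  shift(after turn) [-0.1 -0.5  2.2] mm
```

Contact at 3.5 N, so the tube is on the lips. Pressing it down while gripped, to keep it level and aligned.

```bash
for i in 1; do python3 -m pendant '[[[0,0,0],[0,0,0.003],1],[[0,0,0],[0,0,0],1]]' 55; done; python3 -m pendant '[[[0,0,0],[0,0,0.003],1],[[0,0,0],[0,0,0],1]]'
```

```text
time: 28.95
position: [0.513, -0.2956, 0.1227]
tool_rot: [0.066, 3.14, -0.004]
ft_force: [-0.8, 2.7, 7.1]
grip_width: 0.332
time: 29.2
position: [0.5135, -0.2956, 0.1201]
tool_rot: [0.066, 3.139, -0.004]
ft_force: [0.6, 2.2, 7.2]
grip_width: 0.329
```

```bash
python3 -m pendant '[[[0,0,0],[0,0,0.003],1],[[0,0,0],[0,0,0],1]]'; python3 -m pendant '[[[0,0,0],[0,0,0.003],1],[[0,0,0],[0,0,0],1]]';python3 -m pendant '[[[0,0,0],[0,0,0.003],1],[[0,0,0],[0,0,0],1]]'
```

```text
time: 29.45
position: [0.5137, -0.2956, 0.1167]
tool_rot: [0.066, 3.139, -0.004]
ft_force: [2.0, 1.2, 6.0]
grip_width: 0.333
time: 29.7
position: [0.5113, -0.2955, 0.1114]
tool_rot: [-0.066, -3.138, 0.002]
ft_force: [-0.0, 1.4, -0.9]
grip_width: 0.33
time: 29.95
position: [0.5113, -0.2956, 0.1106]
tool_rot: [-0.067, -3.138, 0.003]
ft_force: [-3.7, 2.9, 11.2]
grip_width: 0.33
```

```bash
python3 -m pendant '[[[0,0,0],[0,0,0],-0.1],[[0,0,0],[0,0,0],-0.1],[[0,0,0],[0,0,0],-0.1],[[0,0,0],[0,0,-0.03],-0.1],[[0,0,0],[0,0,-0.04],-0.1],[[0,0,0],[0,0,0],1],[[0,0,0],[0,0,0],1],[[0,0,0],[0,0,0],1]]'; python3 -m pendant '[[[0,0,0],[0,0,0],1],[[0,0,0],[0,0,0],1],[[0,0,0],[0,0,0],1]]'; python3 look.py 17 170 105 400 160; python3 - <<'E'
from h import *
go(np.array([.515,-.296,.144]),yawR(177.6))
E
```

```text
time: 30.95
position: [0.5109, -0.2952, 0.1774]
tool_rot: [-0.067, -3.136, 0.001]
ft_force: [-0.0, -0.2, 0.0]
grip_width: 0.293
time: 31.32
position: [0.5117, -0.2955, 0.1788]
tool_rot: [-0.067, -3.138, 0.003]
ft_force: [-0.3, 0.9, 0.3]
grip_width: 0.021
t 31.43 pos [ 0.5118 -0.2955  0.1789] F [-0.2 -0.   0.4] grip 0.012
 turn [-0.1 -0.1 -0. ]  shift(now axes) [-3.3 -0.3 34.9]  shift(after turn) [-3.3 -0.3 34.9] mm
```

View pics/st17.png

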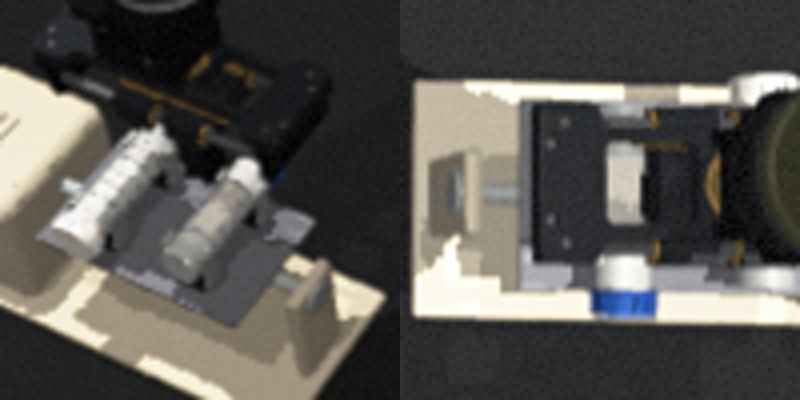

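The tube is in both clips (left panel 215,225). Pressing its middle with closed fingertips to confirm it's fully home.

```bash
python3 -m pendant '[[[0,0,0],[-0.003,0,0.018],1],[[0,0,0],[0,0,0.013],1],[[0,0,0],[0,0,0],1]]';python3 -m pendant '[[[0,0,0],[0,0,0.003],1],[[0,0,0],[0,0,0],1]]';python3 -m pendant '[[[0,0,0],[0,0,0.002],1],[[0,0,0],[0,0,0],1]]'
```

```text
time: 31.8
position: [0.5134, -0.295, 0.1456]
tool_rot: [-0.066, -3.135, 0.0]
ft_force: [-0.3, 0.6, -0.9]
grip_width: 0.004
time: 32.05
position: [0.5148, -0.2958, 0.1451]
tool_rot: [-0.067, -3.139, 0.003]
ft_force: [-0.3, -0.5, 0.5]
grip_width: 0.008
time: 32.3
position: [0.5146, -0.2957, 0.143]
tool_rot: [-0.067, -3.139, 0.003]
ft_force: [-0.3, 0.6, 0.1]
grip_width: 0.011
```

```bash
python3 -m pendant '[[[0,0,0],[0,0,0.002],1],[[0,0,0],[0,0,0],1]]';python3 -m pendant '[[[0,0,0],[0,0,0.002],1],[[0,0,0],[0,0,0],1]]'
```

```text
time: 32.55
position: [0.5149, -0.2961, 0.1423]
tool_rot: [-0.067, -3.14, 0.004]
ft_force: [-1.2, 0.6, 5.6]
grip_width: 0.008
time: 32.8
position: [0.515, -0.2966, 0.1421]
tool_rot: [-0.067, -3.14, 0.006]
ft_force: [-4.5, 2.6, 12.7]
grip_width: 0.01
```

A hard stop at z = 0.142 m is exactly the "home" height. Retracting and checking.

```bash
python3 -m pendant '[[[0,0,0],[0,0,-0.04],1],[[0,0,0],[0,0,-0.06],1],[[0,0,0],[0,0.05,-0.04],1],[[0,0,0],[0,0.06,0],1],[[0,0,0],[0,0.06,0],1],[[0,0,0],[0,0.06,0],1],[[0,0,0],[0,0.06,0],1],[[0,0,0],[0,0,0],1]]'; python3 look.py 18 170 105 400 160; python3 - <<'E'
from h import *
for n in "st":
    im=load(f"pics/{n}18.npz");P=cloud(im);hsv=cv2.cvtColor(im["color"],cv2.COLOR_RGB2HSV)
    m=(abs(P[...,1]+.296)<.02)&(P[...,2]>.133)&(P[...,2]<.155)&(P[...,0]>.42)&(P[...,0]<.6)&(hsv[...,1]<60)&(hsv[...,2]>70);q=P[m]
    print(n,len(q),"x",np.sort(q[:,0])[[2,-3]].round(4),"ymed",np.median(q[:,1]).round(4))
    for a,b in((.47,.495),(.495,.52),(.52,.545),(.545,.565)):
        k=q[(q[:,0]>a)&(q[:,0]<b)];print("  x",a,"ztop",np.percentile(k[:,2],90).round(4) if len(k) else None,"ymid",k[:,1].mean().round(4) if len(k) else None)
    b=(P[...,1]<-.25)&(P[...,1]>-.33)&(P[...,2]>.1)&(hsv[...,0]>105)&(hsv[...,0]<130)&(hsv[...,1]>120)&(P[...,0]>.42);q=P[b]
    if len(q)>6: print(" cap x",np.sort(q[:,0])[[2,-3]].round(4),"zmax",q[:,2].max().round(4))
I=eyes=None
t=load("pics/t18.npz");s=load("pics/s18.npz")
cv2.imwrite("pics/full_t18.png",t["color"][:,:,::-1]);cv2.imwrite("pics/full_s18.png",s["color"][:,:,::-1])
a=cv2.resize(t["color"][170:250,410:510,::-1],(800,640),interpolation=cv2.INTER_CUBIC)[:600];cv2.imwrite("pics/tz18.png",a)
E
```

```text
time: 33.8
position: [0.5272, -0.0003, 0.2779]
tool_rot: [-0.05, -3.14, -0.0]
ft_force: [-0.4, -0.2, -0.5]
grip_width: 0.003
s 292 x [0.4605 0.5644] ymed -0.2922
  x 0.47 ztop 0.1421 ymid -0.2924
  x 0.495 ztop 0.1443 ymid -0.2916
  x 0.52 ztop 0.1436 ymid -0.2938
  x 0.545 ztop 0.1433 ymid -0.2941
 cap x [0.4464 0.4609] zmax 0.1461
t 627 x [0.4475 0.5626] ymed -0.2937
  x 0.47 ztop 0.1419 ymid -0.2938
  x 0.495 ztop 0.1435 ymid -0.294
  x 0.52 ztop 0.1432 ymid -0.2949
  x 0.545 ztop 0.1426 ymid -0.2959
 cap x [0.4495 0.4607] zmax 0.1469
```

View pics/tz18.png

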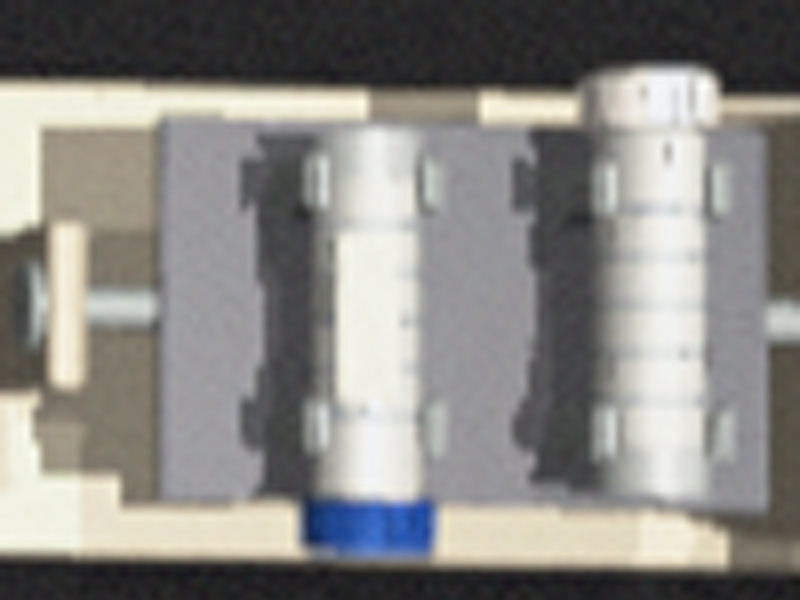

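View pics/full_s18.png

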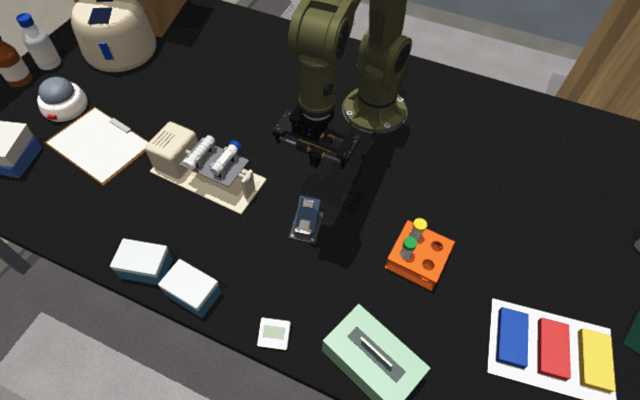

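```bash
python3 -c "
from bench import order,monitor
print(monitor.get_state()['time'],monitor.get_state()['ft_force']);print(order.close_job())"
```

```text
33.9 [ 0.48743908 -1.0158469   0.59676608]
the job is handed in; nothing more can be done
None
```

The blue-capped tube is home and level in the empty pair of clips, and I handed the job in at about 34 s with the arm clear. It was lifted by its cap, parked on the 45° block against the stop and released. I then took it from the side round its body, laid it on the lips and pressed it in.

**Deviation:** my first cap grip, straight along the tube, could not reach the 45° pose because of joint limits. I put the tube back in its own rack place, regripped the cap with the tool tilted about 36°, and then followed the order asked.

**Last checks:**
- **Home:** it snapped in as I pressed. Closed fingertips then met a firm stop at z = 0.142 m, the height given for home, at about 13 N.
- **Level:** the top of the body reads 0.142–0.144 m along its whole length.
- **Other tubes:** yellow and green are still standing in the rack, and white is still in its clips.
- **Centring along the axis:** this check was slightly off. The cameras put the body about 1–2.5 mm towards the cap end from the clips' midpoint. I left it, because nudging the tube risked more than it would gain.

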